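Rinse the brush and put the bench tools away in the drawer

ROBOT

A 6-joint arm with a two-finger parallel gripper is mounted at the origin on the work surface. World frame = base frame: x ahead of the robot, y to its left, z up, the work surface at z = 0. Lengths are in m, angles in degrees, forces in N, time in s.
With the tool pointing down it reaches from about 0.375 to 0.9 m from the base axis. Payload 3.1 kg.
Tool frame: the origin (TCP) lies at the very end of the fingers, on their centre line; the grasp point (between the pads) lies 19 mm behind it; z points along the fingers, y is the line along which they close (so a half turn about z gives the same grasp; the last joint's range is limited). The gripper opens to 87 mm and grips with 3 to 60 N. Pads are 19 mm wide; open, the fingers measure 117 mm over their backs; the gripper's body (75 mm by 190 mm) begins 51 mm behind the grasp point.
Start: joints at [-80.816, 30.224, 82.088, -0, 67.689, -10.227], TCP at [0.208, -0.589, 0.223] pointing down, gripper open.
Joint ranges: [-176.69, 176.69], [-43.24, 126.21], [12.49, 139.97], [-82, 262], [0, 151.66], [-163.58, 163.58]. Speed limits (degrees/s): [159.86, 159.86, 180, 180, 180, 180].

INTERFACE

Orientations are given as a 3x3 rotation matrix whose columns are the frame's x, y, z axes.
In Python, from rig import readout, viewer, ticket gives the robot as it stands.
- The arm moves only by the tool send_rows, never from a script. Its argument "moves" is a list of rows, each a list of 6 numbers: the shift along the tool's x, y, z in units of 250 mm (1.0 is 250 mm), then the turn, a rotation vector about the tool's x, y, z in units of 90 degrees (1.0 is 90 degrees). A call has 1 to 12 rows; each row is the pose to reach, as a shift and turn from the pose commanded when the call began, along the tool's axes at that moment; what a row does not reach only later rows make up. A row lasts 1/10 s, in which the tool goes at most 50 mm and 8.59 degrees, less where a joint would pass 70% of its speed; a pose out of reach is approached as far as the arm can. A call with a number of a shift or a turn outside -1 to 1 is refused whole. A call with a gripper value outside its range is refused whole. "grip" is the opening, from 0 (shut) to 1 (fully open), set as the call begins (left out, the last holds). The fingers move at their own pace and stop on an object; the grip force is fixed at half the most. Time passes only in rows, so rows that repeat a pose let the fingers close. It gives the time, the measured TCP pose, the force, the opening and the grip force at its end, in the units of the state.
- readout.read_state(): the state, without advancing time (a new reading comes with each control period).
- viewer.capture(name): name is "scene" or "side" or "wrist"; returns (picture, depth): 420x560x3 uint8, red, green, blue; 420x560 float32, m along the optical axis (not along the pixel's ray), 0 where there is no reading.
- viewer.camera_info(name): a dict with "fx", "fy", "cx", "cy" (pixels), "R" (3x3) and "t" (3): a world point X has camera coordinates R X + t; the wrist camera has in their place "tool_from_camera" (4x4, takes a point from camera to tool coordinates, whose origin is the TCP and whose axes are the flange's). Camera axes: x right, y down, z forward; pixel columns grow to the right and rows downward; lengths in m; the calibration is good to about 2 mm. A picture is of the moment at which its call begins: read the wrist's pose just before it. camera_info takes no time and is no camera call.
- ticket.hand_in(): hands the job in; it is judged then, once.
The state is a dict: "time_s": time; "joint_positions": joint angles; "qvel": joint speeds; "tau": joint torques, N m; "position": TCP position; "tcp_rot": TCP orientation; "force": force on the tool from outside, world axes, zero at the start; "moment": the same for the moment, N m; "opening": opening from 0.0 (shut) to 1.0 (fully open); "grasp_force": force on a finger pad.
Only numpy, scipy, OpenCV 4.12 (cv2) and the standard library are available. Lean on these libraries where they do the work, as an engineer would, in place of code of your own. Each camera call takes 0.05 s, during which the arm holds its last target. There are 200 camera calls.

TASK

Clear the repair bench for the night: pull every screwdriver and the brush out of the tool rack, lay them flat in the top drawer of the small grey cabinet, and push that drawer fully shut. Before the brush goes away, dip its bristles into the steel rinse cup for a moment, well past half the cup's depth. Keep the cup from tipping over, and leave the bottle and the screw tray where they are.

Things in the scene. Friction and masses are not known exactly. Their poses are not given: they have to be found in the camera images.
- rack: Tool rack fixed to the bench: base board 262 x 90 x 12 mm, an 8 mm upright at each end, aluminium plate 262 x 64 x 14 mm with its top 118 mm above the bench. Origin: centre of underside; x along the row of four 13 mm through holes at x = -96, -32, 32, 96 mm (y = 0). Tools hang in the holes, handle standing on the plate, shaft free below; lifted straight up 95 mm they are clear.
- driver_large: The largest screwdriver, upright in the rack: black hexagonal handle 28 mm across flats (32 over corners), 95 mm long, with thin teal collars; round steel shaft 7 mm thick, 88 mm long, ending in a flat blade 8 mm wide. Origin: the tip; z runs from the tip to the handle's end. Handle: z = 88 to 183 mm; centre of mass near z = 113 mm. May be absent (None).
- driver_medium: The middle-sized screwdriver, upright in the rack: black hexagonal handle 24 mm across flats (28 over corners), 90 mm long, with thin teal collars; round steel shaft 6 mm thick, 85 mm long, ending in a cross point. Origin: the tip; z runs from the tip to the handle's end. Handle: z = 85 to 175 mm; centre of mass near z = 110 mm. May be absent (None).
- driver_small: The smallest screwdriver, upright in the rack: black hexagonal handle 20 mm across flats (23 over corners), 85 mm long, with thin teal collars; round steel shaft 5 mm thick, 75 mm long, ending in a cross point. Origin: the tip; z runs from the tip to the handle's end. Handle: z = 75 to 160 mm; centre of mass near z = 100 mm. May be absent (None).
- brush: Brush, upright in the rack, always present: light-wood hexagonal handle 18 mm across flats (21 over corners), 90 mm long; steel ferrule 10 mm thick, 45 mm long; stiff dark bristles 11 mm thick, 30 mm long. Origin: the bristles' end; z runs from it to the handle's end. Bristles (solid): z = 0 to 30 mm, handle: z = 75 to 165 mm.
- rinse_cup: Loose straight-walled stainless steel cup, 0.35 kg, 72 mm outer diameter, 70 mm tall, wall 3 mm, inner floor 5 mm above its underside, open at the top, empty. Origin: centre of the underside; z up.
- top_drawer (a joint): Opening in m of the top one of two drawers in a grey bench cabinet 340 x 300 x 170 mm (deep, wide, high), fixed to the bench, front towards the robot: 0 = shut, grows as it is pulled out, at most 0.245, when the part up to 295 mm behind the handle lies clear of the cabinet's top. It slides freely (about 1 N of friction) and stays where it is left.
- drawer_handle (a point): Middle of the top drawer's handle, a horizontal steel bar 11 mm thick, 120 mm long, 132 mm above the bench; moves with the drawer. x points into the cabinet (pull along -x), y along the bar, z up. In this frame the drawer's inside is x = 56 to 350 mm, y = -129 to 129 mm, floor at z = -37 mm, side walls up to 16 mm, front panel (x = 35 to 50 mm) up to 26 mm. The cabinet's top is at 38 mm.
- bottle: White cleaner bottle with a blue cap, 60 mm across and 155 mm tall, standing beyond the work; leave it alone. Origin: centre of its underside.
- screw_tray: Flat open steel tray with a few screws, 85 x 120 x 20 mm, to the robot's left; leave it alone. Origin: centre of its underside.

How it is judged:
By the outcome, as a careful person would: the job done as asked, in the order asked, and still so for the second after the job is handed in, with the robot touching nothing.
Of driver_large, driver_medium, driver_small only 2 to 3 are there at a start; the rules pass over those that are not, and their reading is None.
At some moment in a run one of rinse_cup may be knocked a few centimetres aside while the robot is not near it.
Once in a run the grip may slacken for a moment while it holds something.
It also fails if it takes over 192 s, if anything falls off the work surface, if the arm or the gripper's body presses on something with over 40 N, if the wrist force passes 120 N, or if a joint passes its speed limit or range.

## Working session

There is one attempt and no reset: what is moved stays moved. The work goes in short steps, Python scripts to look and compute and a tool call to move; the robot and the scene stay as the last step left them, time stands still between calls to the robot, and variables do not carry over. Pictures are saved under pics/ and viewed, at most 14 in all, crops included, and the job is handed in when it is done.

Besides the shell and the picture viewer there is one more tool, called as a command line: name --pt "numbers of a row" for each row, then --argument value for the rest. send_rows: Moves the arm, as the interface text tells. Shifts and turns lie within -1 to 1; 1 stands for 250 mm of shift or 90 degrees of turn. Its arguments: {"type":"object","properties":{"moves":{"type":"array"},"grip":{"type":"number"}},"required":["moves"]}

```bash
ls; mkdir -p pics; python3 - <<'E'
from rig import readout, viewer
import cv2,numpy as np
s=readout.read_state(); print(s['time_s'],s['position'],s['tcp_rot'],s['opening'])
for n in("scene","side"):
    p,d=viewer.capture(n); cv2.imwrite(f"pics/{n}0.png",p[:,:,::-1]); np.savez(f"{n}0.npz",p=p,d=d)
    print(n,viewer.camera_info(n))
print(viewer.camera_info("wrist"))
E
```

```text
pics
0.0 [ 0.20761007 -0.58873967  0.22157682] [[ 9.43167453e-01  3.32317675e-01 -3.43905113e-04]
 [ 3.32317635e-01 -9.43165145e-01  2.12097070e-03]
 [ 3.80476735e-04 -2.11471626e-03 -9.99997692e-01]] 0.9970114521196523
scene {'fx': 439.07564660702116, 'fy': 439.07564660702116, 'cx': 276.00764766712985, 'cy': 209.53160970803975, 'R': array([[ 0.72554124,  0.68785556,  0.02108636],
       [ 0.44109542, -0.4413059 , -0.78146269],
       [-0.52822792,  0.57628451, -0.62359556]]), 't': array([-0.47553357, -0.1134185 ,  1.67077368])}
side {'fx': 420.1072038922314, 'fy': 420.1072038922314, 'cx': 273.26246839831424, 'cy': 200.82882117675925, 'R': array([[ 0.9862101 , -0.16509072, -0.01160586],
       [-0.09497439, -0.50713267, -0.85661912],
       [ 0.13553416,  0.84590869, -0.51581875]]), 't': array([-0.52794581,  0.19488887,  0.9551894 ])}
{'fx': 302.64215764941235, 'fy': 302.64215764941235, 'cx': 276.6812970046833, 'cy': 205.8894762767659, 'tool_from_camera': array([[ 1.02235361e-04, -9.51566494e-01, -3.07442997e-01,
         8.45373236e-02],
       [ 9.99999651e-01, -1.57583925e-04,  8.20272088e-04,
         1.13645273e-03],
       [-8.28991509e-04, -3.07442973e-01,  9.51566146e-01,
        -1.62692440e-01],
       [ 0.00000000e+00,  0.00000000e+00,  0.00000000e+00,
         1.00000000e+00]])}
```

View pics/scene0.png

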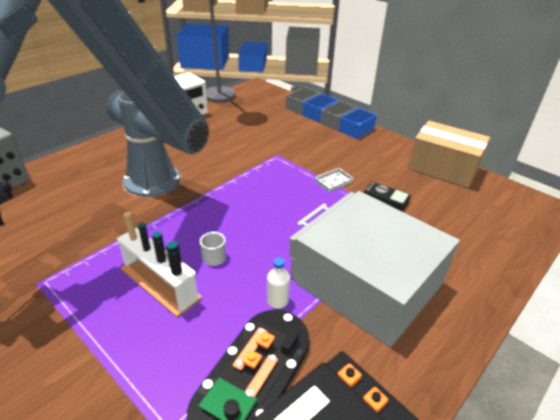

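View pics/side0.png

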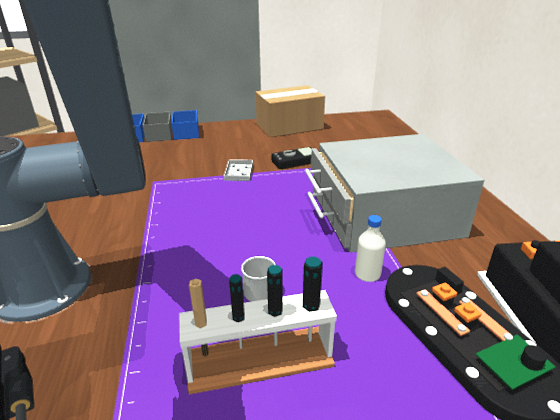

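The scene camera shows the rack with all four tools: brush (130,215), small (143,230), medium (158,240) and large (174,250). The cup is at (213,248), the cabinet handle at (313,215), the bottle at (279,285) and the tray at (335,180). In the side view the tool tops are at (197,282), (236,277), (275,267) and (313,260).

```bash
cat > h.py <<'E'
import numpy as np, cv2
from rig import readout, viewer
def cloud(name,d,ci=None,s=None):
    ci=ci or viewer.camera_info(name)
    v,u=np.mgrid[:d.shape[0],:d.shape[1]]
    c=np.stack([(u-ci['cx'])/ci['fx']*d,(v-ci['cy'])/ci['fy']*d,d],-1)
    if 'R' in ci: w=(c-ci['t'])@ci['R']
    else:
        T=ci['tool_from_camera']; w=(c@T[:3,:3].T+T[:3,3])@np.array(s['tcp_rot']).T+np.array(s['position'])
    w[d<=0]=np.nan
    return w
E
python3 - <<'E'
from h import *
np.set_printoptions(precision=4,suppress=True)
for n in("scene","side"):
    z=np.load(n+"0.npz"); w=cloud(n,z['d']); np.save(n+"_w.npy",w)
    print(n)
    pts={'scene':[(130,215),(143,230),(174,250),(213,262),(279,285),(313,215),(375,240),(335,180),(303,222),(327,206),(100,300)],
     'side':[(197,282),(236,277),(275,267),(313,260),(259,262),(320,180),(371,250),(238,170),(230,330),(307,172),(335,205),(400,170)]}[n]
    for u,v in pts: print((u,v),w[v,u])
    # tools: handle points above plate
    m=(w[...,2]>.135)&(w[...,2]<.23)&(w[...,0]<.62)&(w[...,0]>.2)&(w[...,1]<-.1)&(w[...,1]>-.7)
    k,l,st,ce=cv2.connectedComponentsWithStats(m.astype(np.uint8))
    for i in range(1,k):
        if st[i,4]>25:
            p=w[l==i]; print(st[i],np.median(p,0),p[:,2].max(),p.min(0),p.max(0))
E
```

```text
scene
(130, 215) [ 0.3755 -0.2819  0.2072]
(143, 230) [ 0.4371 -0.2845  0.1933]
(174, 250) [ 0.5715 -0.2814  0.2094]
(213, 262) [ 0.5149 -0.1268  0.0159]
(279, 285) [ 0.766  -0.1082  0.0968]
(313, 215) [0.6724 0.1385 0.1353]
(375, 240) [0.8839 0.14   0.1701]
(335, 180) [0.4992 0.495  0.0026]
(303, 222) [0.6733 0.0916 0.1366]
(327, 206) [0.5787 0.3445 0.003 ]
(100, 300) [ 0.395  -0.4317  0.0021]
[124 212  13  25 185] [ 0.374  -0.2872  0.1792] 0.21300471569050367 [ 0.3604 -0.2947  0.1354] [ 0.38   -0.2732  0.213 ]
[138 222  13  26 204] [ 0.4377 -0.2854  0.178 ] 0.20911580404943023 [ 0.4245 -0.2932  0.135 ] [ 0.444  -0.2695  0.2091]
[152 231  31  41 663] [ 0.5562 -0.2819  0.1842] 0.22080361344497762 [ 0.4838 -0.2916  0.1352] [ 0.5776 -0.2614  0.2208]
side
(197, 282) [ 0.3693 -0.2886  0.2102]
(236, 277) [ 0.4303 -0.2835  0.2064]
(275, 267) [ 0.494  -0.2789  0.2136]
(313, 260) [ 0.5572 -0.2769  0.2171]
(259, 262) [ 0.4919 -0.0719  0.0572]
(320, 180) [0.6993 0.1915 0.1036]
(371, 250) [ 0.7312 -0.1166  0.0914]
(238, 170) [0.4954 0.4911 0.0048]
(230, 330) [ 0.413  -0.31    0.1184]
(307, 172) [0.6599 0.1847 0.1356]
(335, 205) [0.7027 0.0597 0.1021]
(400, 170) [0.8734 0.0819 0.1725]
[303 256  20  49 828] [ 0.5539 -0.2898  0.1861] 0.2189090264851301 [ 0.5408 -0.2947  0.1351] [ 0.5733 -0.2647  0.2189]
[267 264  16  45 647] [ 0.4913 -0.2899  0.1836] 0.21436628200803398 [ 0.4796 -0.2947  0.1352] [ 0.5057 -0.2691  0.2144]
[230 274  14  41 494] [ 0.4288 -0.2918  0.1791] 0.20862467605678786 [ 0.4186 -0.2969  0.1354] [ 0.4397 -0.2759  0.2086]
[189 278  17  43 505] [ 0.3667 -0.2932  0.1798] 0.21336724852032962 [ 0.3566 -0.2984  0.1354] [ 0.376  -0.276   0.2134]
```

```bash
python3 - <<'E'
from h import *
from scipy.optimize import least_squares
np.set_printoptions(precision=4,suppress=True)
W={n:np.load(n+"_w.npy") for n in("scene","side")}
def box(w,lo,hi): 
    return w[((w>lo)&(w<hi)).all(-1)]
for n,w in W.items():
    print(n)
    # bar
    b=box(w,[.62,-.1,.122],[.69,.3,.145]); 
    print('bar',len(b),b.min(0),b.max(0),np.median(b,0)); c=np.polyfit(b[:,1],b[:,0],1); print('slope',c)
    # cabinet top
    t=box(w,[.6,-.2,.16],[1.2,.5,.18]).astype(np.float32); r=cv2.minAreaRect(t[:,:2]); print('cab',r,cv2.boxPoints(r).ravel(),np.median(t[:,2]))
    # plate top
    t=box(w,[.25,-.4,.108],[.7,-.2,.126]).astype(np.float32);t=t[:,:]; r=cv2.minAreaRect(t[:,:2]); print('plate',r,cv2.boxPoints(r).ravel(),np.median(t[:,2]))
    c=box(w,[.4,-.22,.061],[.6,0,.08])
    f=least_squares(lambda p:np.hypot(c[:,0]-p[0],c[:,1]-p[1])-p[2],[*c[:,:2].mean(0),.035]); print('cup',len(c),f.x,c[:,2].max(),abs(f.fun).mean())
    for lab,x,R in[('brush',.367,.0097),('small',.43,.0107),('med',.493,.013),('large',.557,.015)]:
        c=box(w,[x-.025,-.32,.135],[x+.025,-.25,.195])
        f=least_squares(lambda p:np.hypot(c[:,0]-p[0],c[:,1]-p[1])-R,[x,-.285],loss='soft_l1',f_scale=.002); print(lab,len(c),f.x,abs(f.fun).mean())
E
```

```text
scene
bar 143 [0.6603 0.0778 0.1269] [0.6891 0.2061 0.1414] [0.67   0.1367 0.1367]
slope [-0.0205  0.6735]Traceback (most recent call last):
  File "<stdin>", line 13, in <module>
cv2.error: OpenCV(4.12.0) /io/opencv/modules/imgproc/src/convhull.cpp:143: error: (-215:Assertion failed) total >= 0 && (depth == CV_32F || depth == CV_32S) in function 'convexHull'
```

```bash
cat > m.py <<'E'
from h import *
from scipy.optimize import least_squares
np.set_printoptions(precision=4,suppress=True)
def box(w,lo,hi): 
    return w[((w>lo)&(w<hi)).all(-1)]
def rect(t):
    r=cv2.minAreaRect(np.ascontiguousarray(t[:,:2]*1000,dtype=np.float32)); return np.array(cv2.boxPoints(r)).ravel(),r[1],r[2],np.median(t[:,2])
E
python3 - <<'E'
from m import *
W={n:np.load(n+"_w.npy") for n in("scene","side")}
for n,w in W.items():
    print(n)
    b=box(w,[.62,-.1,.122],[.69,.3,.145]); 
    print('bar',len(b),b.min(0),b.max(0),np.median(b,0)); b=b[b[:,0]<.68];c=np.polyfit(b[:,1],b[:,0],1); print('slope',c)
    print('cab',*rect(box(w,[.6,-.2,.16],[1.2,.5,.18])))
    print('plate',*rect(box(w,[.25,-.4,.108],[.7,-.2,.126])))
    c=box(w,[.4,-.22,.061],[.6,0,.08])
    f=least_squares(lambda p:np.hypot(c[:,0]-p[0],c[:,1]-p[1])-p[2],[*c[:,:2].mean(0),.035]); print('cup',len(c),f.x,c[:,2].max(),abs(f.fun).mean())
    for lab,x,R in[('brush',.367,.0097),('small',.43,.0107),('med',.493,.013),('large',.557,.015)]:
        c=box(w,[x-.025,-.32,.135],[x+.025,-.25,.195])
        f=least_squares(lambda p:np.hypot(c[:,0]-p[0],c[:,1]-p[1])-R,[x,-.285],loss='soft_l1',f_scale=.002); print(lab,len(c),f.x,abs(f.fun).mean())
E
```

```text
scene
bar 143 [0.6603 0.0778 0.1269] [0.6891 0.2061 0.1414] [0.67   0.1367 0.1367]
slope [-0.0153  0.6716]
cab [ 701.3589  297.3095  708.0638   -8.6805 1054.7764   -1.0833 1048.0714
  304.9067] (346.7957458496094, 306.0633850097656) 1.255272626876831 0.17076445687790023
plate [ 328.6503 -253.306   331.3311 -319.0858  597.4805 -308.2392  594.7997
 -242.4594] (266.370361328125, 65.83447265625) 2.333735942840576 0.11853256248588448
cup 178 [ 0.4897 -0.1017  0.0348] 0.07676287488761614 0.001415112478951023
brush 128 [ 0.367  -0.2836] 0.0011687422361239738
small 144 [ 0.4299 -0.2816] 0.0010974816571099294
med 182 [ 0.4939 -0.2778] 0.0010233629279645347
large 226 [ 0.5577 -0.276 ] 0.0009953181153744524
side
bar 163 [0.6575 0.0749 0.1292] [0.6899 0.2008 0.1403] [0.6651 0.1297 0.1361]
slope [-0.0148  0.6671]
cab [ 695.6078  294.8342  702.5156  -11.8922 1054.4536   -3.9662 1047.5459
  302.7602] (352.0273742675781, 306.80413818359375) 1.290137767791748 0.17069203809866837
plate [ 329.5587 -253.4557  332.2184 -321.5385  594.3293 -311.299   591.6696
 -243.2162] (262.3109130859375, 68.13471984863281) 2.2371692657470703 0.11796025755956002
cup 289 [ 0.4866 -0.1047  0.0348] 0.07430249319001402 0.0011164238852925052
brush 346 [ 0.3661 -0.2859] 0.0006172472871098241
small 345 [ 0.4292 -0.2835] 0.0006834024536013534
med 407 [ 0.4929 -0.2795] 0.0006999975824322325
large 482 [ 0.5572 -0.278 ] 0.0007836750577577527
```

```bash
cat >> h.py <<'E'
from scipy.spatial.transform import Rotation as Ro
def down(az):   # tool pointing down, x_tool azimuth az (deg)
    a=np.radians(az); x=np.array([np.cos(a),np.sin(a),0]); z=np.array([0,0,-1.]); return np.stack([x,np.cross(z,x),z],1)
def pose(gaz,phi): # gripper points to azimuth gaz, depressed phi deg below horizontal; x_tool upward/back, y_tool horizontal
    a,p=np.radians([gaz,phi]); h=np.array([np.cos(a),np.sin(a),0]); k=np.array([0,0,1.])
    z=np.cos(p)*h-np.sin(p)*k; x=np.sin(p)*h+np.cos(p)*k; return np.stack([x,np.cross(z,x),z],1)
def rel(P,R,P0=None,R0=None):
    if P0 is None:
        s=readout.read_state(); P0,R0=s['position'],s['tcp_rot']
    R0=np.array(R0); d=R0.T@(np.array(P)-P0)/.25; r=Ro.from_matrix(R0.T@R).as_rotvec()*180/np.pi/90
    return np.round(np.r_[d,r],3)
def st():
    s=readout.read_state(); print('t',round(s['time_s'],2),'p',np.round(s['position'],4),'q',np.round(s['joint_positions'],1),'F',np.round(s['force'],1),'op',round(s['opening'],3),'gf',round(s['grasp_force'],1)); return s
E
python3 - <<'E'
from h import *
st()
for P,az in [((.36,-.35,.32),45),((.52,-.12,.32),70),((.6,.1,.30),91.2)]: print(rel(P,down(az)))
E
```

```text
t 0.1 p [ 0.2076 -0.5888  0.2217] q [-80.8  30.3  82.1  -0.   67.7 -10.2] F [-0.4 -0.2 -0.7] op 1.002 gf 0.0
[ 0.892 -0.699 -0.392 -0.001 -0.    -0.284]
[ 1.802e+00 -1.354e+00 -3.900e-01 -1.000e-03 -1.000e-03 -5.620e-01]
[ 2.396e+00 -2.078e+00 -3.090e-01 -1.000e-03 -1.000e-03 -7.980e-01]
```

send_rows --pt "0.892 -0.7 -0.39 0 0 -0.284" --pt "0.892 -0.7 -0.39 0 0 -0.284" --pt "0.892 -0.7 -0.39 0 0 -0.284" --pt "0.892 -0.7 -0.39 0 0 -0.284" --pt "0.892 -0.7 -0.39 0 0 -0.284" --pt "0.892 -0.7 -0.39 0 0 -0.284" --pt "0.892 -0.7 -0.39 0 0 -0.284" --pt "0.892 -0.7 -0.39 0 0 -0.284" --pt "0.892 -0.7 -0.39 0 0 -0.284" --pt "0.892 -0.7 -0.39 0 0 -0.284"

```text
time_s: 1.1
position: [0.3591, -0.3512, 0.3192]
tcp_rot: [[0.709, 0.705, -0.001], [0.705, -0.709, 0.001], [0.0, -0.002, -1.0]]
force: [-0.1, -0.4, 0.1]
opening: 0.999
grasp_force: 0.0
```

```bash
python3 - <<'E'
from h import *
st()
for P,az in [((.50,-.16,.32),68),((.6,.07,.30),91.2)]: print(rel(P,down(az)))
E
```

```text
t 1.1 p [ 0.3591 -0.3512  0.3192] q [-57.1  14.4  91.8  -0.   73.8 -12. ] F [-0.1 -0.4  0.1] op 0.999 gf 0.0
[ 0.939 -0.145 -0.003 -0.001 -0.    -0.257]
[ 1.872e+00 -5.140e-01  7.800e-02 -1.000e-03 -0.000e+00 -5.150e-01]
```

send_rows --pt "0.94 -0.145 0 0 0 -0.257" --pt "0.94 -0.145 0 0 0 -0.257" --pt "0.94 -0.145 0 0 0 -0.257" --pt "0.94 -0.145 0 0 0 -0.257" --pt "0.94 -0.145 0 0 0 -0.257" --pt "0.94 -0.145 0 0 0 -0.257" --pt "0.94 -0.145 0 0 0 -0.257" --pt "0.94 -0.145 0 0 0 -0.257" --grip 0.35

```text
time_s: 1.9
position: [0.4999, -0.16, 0.3195]
tcp_rot: [[0.375, 0.927, -0.001], [0.927, -0.375, 0.0], [-0.0, -0.001, -1.0]]
force: [0.2, -0.4, -0.7]
opening: 0.385
grasp_force: 0.0
```

```bash
python3 - <<'E'
from h import *
st()
for P,az in [((.6,.07,.30),91.2),((.64,.1,.26),91.2)]: print(rel(P,down(az)))
E
```

```text
t 1.9 p [ 0.4999 -0.16    0.3195] q [-29.9  16.4  88.9  -0.   74.8  -7.9] F [ 0.2 -0.4 -0.7] op 0.385 gf 0.0
[ 1.003e+00  2.700e-02  7.700e-02 -1.000e-03  0.000e+00 -2.580e-01]
[ 1.174e+00  1.300e-01  2.370e-01 -1.000e-03  0.000e+00 -2.580e-01]
```

send_rows --pt "1 0.03 0.08 0 0 -0.258" --pt "1 0.03 0.08 0 0 -0.258" --pt "1 0.03 0.08 0 0 -0.258" --pt "1 0.03 0.08 0 0 -0.258" --pt "1 0.03 0.08 0 0 -0.258" --pt "1 0.03 0.08 0 0 -0.258" --pt "1 0.03 0.08 0 0 -0.258"

```text
time_s: 2.6
position: [0.6007, 0.0698, 0.2994]
tcp_rot: [[-0.023, 1.0, -0.001], [1.0, 0.023, -0.001], [-0.001, -0.001, -1.0]]
force: [0.6, -0.6, -0.9]
opening: 0.35
grasp_force: 0.0
```

```bash
python3 - <<'E'
from m import *
s=st()
p,d=viewer.capture("wrist"); cv2.imwrite("pics/w1.png",p[:,:,::-1]); w=cloud("wrist",d,s=s)
b=box(w,[.62,-.05,.122],[.70,.3,.150]); print(len(b),b.min(0),b.max(0),np.median(b,0))
b=b[b[:,0]<b[:,0].min()+.02]; print(np.polyfit(b[:,1],b[:,0],1),b.min(0),b.max(0))
for P in [(.667,.14,.22),(.667,.14,.117)]: print(rel(P,down(91.2)))
# kinematic fit
E
```

```text
t 2.6 p [0.6007 0.0698 0.2994] q [-3.9 24.3 79.6 -0.1 76.1 -5.2] F [ 0.6 -0.6 -0.9] op 0.35 gf 0.0
3411 [0.6561 0.0475 0.1221] [0.7    0.2549 0.15  ] [0.6897 0.1577 0.1366]
[-0.0169  0.6655] [0.6561 0.0754 0.1306] [0.676  0.2052 0.1399]
[ 0.279  0.273  0.318 -0.001  0.001  0.   ]
[ 0.279  0.273  0.73  -0.001  0.001  0.   ]
```

View pics/w1.png

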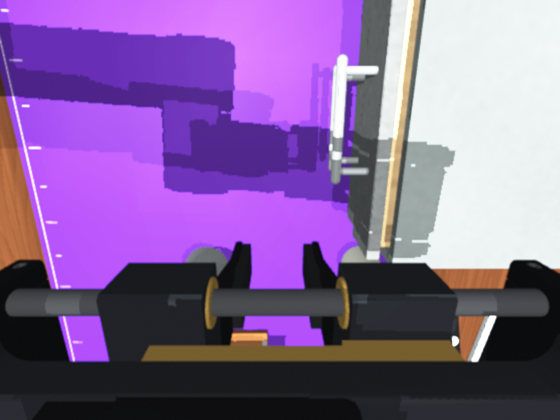

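The wrist view shows the handle bar running vertically at pixel (338,120) beside the cabinet top, with the fingers at (240,270) and (312,270). The bar measures x≈.664, y≈.140, z≈.133, which matches the given height of 132 mm.

send_rows --pt "0.28 0.255 0.32 0 0 0" --pt "0.28 0.255 0.32 0 0 0" --pt "0.28 0.255 0.32 0 0 0" --pt "0.28 0.255 0.32 0 0 0" --pt "0.28 0.255 0.45 0 0 0" --pt "0.28 0.255 0.55 0 0 0" --pt "0.28 0.255 0.65 0 0 0" --pt "0.28 0.255 0.72 0 0 0" --pt "0.28 0.255 0.72 0 0 0" --grip 0.28

```text
time_s: 3.55
position: [0.6609, 0.1389, 0.1186]
tcp_rot: [[-0.02, 1.0, -0.005], [1.0, 0.02, -0.001], [-0.001, -0.005, -1.0]]
force: [-1.0, -0.3, -0.5]
opening: 0.28
grasp_force: 0.0
```

send_rows --pt "0 0 0 0 0 0" --pt "0 0 0 0 0 0" --pt "0 0 0 0 0 0" --pt "0 0 0 0 0 0" --pt "0 0 0 0 0 0" --grip 0

```text
time_s: 4.05
position: [0.664, 0.1413, 0.1221]
tcp_rot: [[-0.023, 1.0, 0.003], [1.0, 0.023, -0.001], [-0.002, 0.003, -1.0]]
force: [-0.1, -3.0, 6.3]
opening: 0.115
grasp_force: 30.0
```

```bash
python3 - <<'E'
from h import *
s=st(); P=s['position']; u=np.array([np.cos(np.radians(1.2)),np.sin(np.radians(1.2)),0])
print(rel(P-.24*u,down(91.2)))
E
```

```text
t 4.05 p [0.664  0.1413 0.1221] q [ 2.6 40.8 78.7 -0.1 60.4  1.4] F [-0.1 -3.   6.3] op 0.115 gf 30.0
[ 0.002 -0.96  -0.003  0.002  0.001  0.002]
```

send_rows --pt "0 -0.05 0 0 0 0" --pt "0 -0.15 0 0 0 0" --pt "0 -0.25 0 0 0 0" --pt "0 -0.35 0 0 0 0" --pt "0 -0.45 0 0 0 0" --pt "0 -0.55 0 0 0 0" --pt "0 -0.65 0 0 0 0" --pt "0 -0.75 0 0 0 0" --pt "0 -0.85 0 0 0 0" --pt "0 -0.92 0 0 0 0" --pt "0 -0.96 0 0 0 0" --pt "0 -0.97 0 0 0 0"

```text
time_s: 5.25
position: [0.4278, 0.1355, 0.1221]
tcp_rot: [[-0.025, 1.0, 0.018], [1.0, 0.025, -0.002], [-0.002, 0.018, -1.0]]
force: [10.9, -6.8, -3.6]
opening: 0.116
grasp_force: 30.0
```

send_rows --pt "0 0 0 0 0 0" --pt "0 0 0 0 0 0" --pt "0 0 0 0 0 0" --grip 0.28

```text
time_s: 5.55
position: [0.422, 0.1367, 0.1207]
tcp_rot: [[-0.023, 1.0, 0.004], [1.0, 0.023, 0.0], [0.0, 0.004, -1.0]]
force: [2.2, -0.3, 2.4]
opening: 0.255
grasp_force: 1.1
```

```bash
python3 - <<'E'
from h import *
s=st()
E
```

```text
t 5.55 p [0.422  0.1367 0.1207] q [  3.4  26.7 113.3   0.   39.8   2.1] F [ 2.2 -0.3  2.4] op 0.255 gf 1.1
```

send_rows --pt "0 0 -0.1 0 0 0" --pt "0 0 -0.3 0 0 0" --pt "0 0 -0.5 0 0 0" --pt "0 0 -0.7 0 0 0" --pt "0 0 -0.85 0 0 0" --pt "0 0 -0.85 0 0 0" --grip 0.5

```text
time_s: 6.15
position: [0.4225, 0.1372, 0.3375]
tcp_rot: [[-0.024, 1.0, 0.01], [1.0, 0.024, 0.001], [0.001, 0.01, -1.0]]
force: [0.5, 0.2, 1.4]
opening: 0.501
grasp_force: 0.0
```

send_rows --pt "0 0 0 0.3 0 0" --pt "0 0 0 0.3 0 0" --pt "0 0 0 0.3 0 0" --pt "0 0 0 0.3 0 0" --pt "0 0 0 0.3 0 0"

```text
time_s: 6.65
position: [0.4196, 0.1366, 0.3305]
tcp_rot: [[-0.023, 0.889, -0.458], [1.0, 0.021, -0.01], [0.0, -0.458, -0.889]]
force: [-0.5, -0.9, -0.1]
opening: 0.5
grasp_force: 0.0
```

```bash
python3 - <<'E'
from m import *
s=st(); print(np.round(s['tcp_rot'],3))
from scipy.optimize import least_squares
S=[([.2076,-.5887,.2217],[-80.8,30.25,82.09,0,67.69]),([.3591,-.3512,.3192],[-57.1,14.4,91.8,0,73.8]),([.4999,-.16,.3195],[-29.9,16.4,88.9,0,74.8]),([.6007,.0698,.2994],[-3.9,24.3,79.6,0,76.1]),([.664,.1413,.1221],[2.6,40.8,78.7,0,60.4]),([.422,.1367,.1207],[3.4,26.7,113.3,0,39.8]),(s['position'],s['joint_positions'])]
def fk(p,q):
    a1,d1,L2,L3,o,Lt,off=p; q=np.radians(q); A=q[1];B=q[1]+q[2]+o;C=q[1]+q[2]+q[4]
    rr=a1+L2*np.sin(A)+L3*np.sin(B)+Lt*np.sin(C); z=d1+L2*np.cos(A)+L3*np.cos(B)+Lt*np.cos(C)
    return np.array([rr*np.cos(q[0])-off*np.sin(q[0]),rr*np.sin(q[0])+off*np.cos(q[0]),z])
f=least_squares(lambda p:np.concatenate([fk(p,q)-P for P,q in S]),[0,.25,.35,.35,0,.2,.11]); print(f.x,abs(f.fun).max(),np.linalg.svd(f.jac)[1])
E
```

```text
t 6.65 p [0.4196 0.1366 0.3305] q [  2.9  22.   83.9   0.8 101.3   1.6] F [-0.5 -0.9 -0.1] op 0.5 gf 0.0
[[-0.023  0.889 -0.458]
 [ 1.     0.021 -0.01 ]
 [ 0.    -0.458 -0.889]]
[0.     0.273  0.5886 0.4075 0.2843 0.3049 0.1114] 0.003531084322002692 [4.7865 3.5767 2.6458 0.5051 0.35   0.2199 0.1838]
```

```bash
cat > kin.py <<'E'
from h import *
from scipy.optimize import least_squares
KP=[0,.273,.5886,.4075,.2843,.3049,.1114]
LO=np.array([-176.69,-43.24,12.49,-82,0,-163.58]); HI=np.array([176.69,126.21,139.97,262,151.66,163.58])
def FK(q):
    a1,d1,L2,L3,o,Lt,off=KP; q=np.radians(q); A=q[1];B=q[1]+q[2]+o
    R=(Ro.from_euler('z',q[0])*Ro.from_euler('y',q[1]+q[2])*Ro.from_euler('z',q[3])*Ro.from_euler('y',q[4])*Ro.from_euler('z',q[5]+np.pi/2)).as_matrix()
    rr=a1+L2*np.sin(A)+L3*np.sin(B); z=d1+L2*np.cos(A)+L3*np.cos(B)
    W=np.array([rr*np.cos(q[0])-off*np.sin(q[0]),rr*np.sin(q[0])+off*np.cos(q[0]),z])
    return W+R[:,2]*Lt,R
def IK(P,R,q0):
    def e(q):
        p,r=FK(q); return np.r_[(p-P)*10,(r-R).ravel()]
    f=least_squares(e,np.clip(q0,LO+.5,HI-.5),bounds=(LO,HI),x_scale=30.); return f.x,np.abs(f.fun).max()
E
python3 - <<'E'
from kin import *
s=st(); p,R=FK(s['joint_positions']); print(p-s['position'],'\n',np.round(R-s['tcp_rot'],3))
p,R=FK([-80.816,30.224,82.088,0,67.689,-10.227]); print(p,np.round(R,3))
T={'brush':(.3665,-.2847,.165),'large':(.5574,-.277,.175)}
seeds=[[-30,20,90,a,60,b] for a in(0,90,180,-60) for b in(-90,90,0)]
for n,P in T.items():
  for phi in(0,20,40):
    for gaz in(-90,-60,-30,0,60,90,120,-120):
      for flip in(0,1):
        Rg=pose(gaz,phi)
        if flip: Rg=Rg@np.diag([-1,-1,1])
        ok=[]
        for sd in seeds:
          q,e=IK(np.array(P)+.013*Rg[:,2],Rg,sd)
          if e<.01 and (np.minimum(q-LO,HI-q)>4).all(): ok.append(tuple(q.round(0)))
        ok=set(ok)
        if ok: print(n,phi,gaz,flip,[tuple(int(v) for v in k) for k in list(ok)[:2]])
E
```

```text
t 6.65 p [0.4196 0.1366 0.3305] q [  2.9  22.   83.9   0.8 101.3   1.6] F [-0.5 -0.9 -0.1] op 0.5 gf 0.0
[-0.0001286   0.00038666 -0.00018129] 
 [[ 0.  0. -0.]
 [ 0. -0. -0.]
 [-0. -0.  0.]]
[ 0.20808938 -0.58908899  0.22245053] [[ 0.943  0.332 -0.   ]
 [ 0.332 -0.943  0.   ]
 [ 0.    -0.    -1.   ]]
brush 0 -90 0 [(-17, 64, 126, 254, 93, -80)]
brush 0 -90 1 [(-17, 64, 126, 254, 93, 100)]
brush 0 60 0 [(-79, 60, 95, 44, 108, -73)]
brush 0 60 1 [(-79, 60, 95, 44, 108, 107)]
brush 0 90 0 [(-67, 63, 79, 28, 125, -73)]
brush 0 90 1 [(-67, 63, 79, 28, 125, 107)]
brush 0 120 0 [(-55, 65, 69, 7, 135, -85)]
brush 0 120 1 [(-55, 65, 69, 7, 135, 95)]
brush 0 -120 0 [(-16, 59, 105, -77, 94, -105)]
brush 0 -120 1 [(-16, 59, 105, -77, 94, 75)]
brush 20 -90 0 [(-19, 49, 128, 252, 69, -93)]
brush 20 -90 1 [(-19, 49, 128, 252, 69, 87)]
brush 20 60 0 [(-78, 49, 98, 40, 95, -69)]
brush 20 60 1 [(-78, 49, 98, 40, 95, 111)]
brush 20 90 0 [(-66, 53, 83, 24, 110, -73)]
brush 20 90 1 [(-66, 53, 83, 24, 110, 107)]
brush 20 120 0 [(-55, 56, 74, 6, 120, -85)]
brush 20 120 1 [(-55, 56, 74, 6, 120, 95)]
brush 2
[... 1698 characters left out ...]
[(-17, 39, 99, -70, 51, -145)]
large 40 -90 1 [(-17, 39, 99, -70, 51, 35)]
large 40 -60 0 [(-25, 35, 114, 245, 29, -128)]
large 40 -60 1 [(-25, 35, 114, 245, 29, 52)]
large 40 -30 0 [(-41, 33, 122, 161, 26, -80)]
large 40 -30 1 [(-41, 33, 122, 161, 26, 100)]
large 40 0 0 [(-55, 34, 117, 97, 39, -51)]
large 40 0 1 [(-55, 34, 117, 97, 39, 129)]
large 40 60 0 [(-56, 44, 85, 44, 82, -45)]
large 40 60 1 [(-56, 44, 85, 44, 82, 135)]
large 40 90 0 [(-50, 50, 68, 30, 102, -55)]
large 40 90 1 [(-50, 50, 68, 30, 102, 125)]
large 40 120 0 [(-43, 55, 55, 15, 117, -72)]
large 40 120 1 [(-43, 55, 55, 15, 117, 108)]
large 40 -120 0 [(-17, 45, 81, -50, 76, -144)]
large 40 -120 1 [(-17, 45, 81, -50, 76, 36)]
```

```bash
cat >> kin.py <<'E'
def chk(wps,n=12,show=True):
    """wps: list of (P,R). prints rows relative to each previous wp (first: to present state) and joint margins on the way"""
    s=st(); P0,R0,q=np.array(s['position']),np.array(s['tcp_rot']),np.array(s['joint_positions'])
    for P,R in wps:
        P=np.array(P,float); r=rel(P,R,P0,R0); rv=r[3:]*np.pi/2; worst=999; em=0; js=0
        for k in range(1,n+1):
            q1,e=IK(P0+(P-P0)*k/n,R0@Ro.from_rotvec(rv*k/n).as_matrix(),q); js=max(js,abs(q1-q).max()); q=q1; em=max(em,e); worst=min(worst,np.minimum(q-LO,HI-q).min())
        print(r,'rows~',int(np.ceil(max(np.linalg.norm(P-P0)/.05,np.linalg.norm(rv)*57.3/8.59))),'margin %.0f err %.3f step %.0f'%(worst,em,js),'q',q.round(0))
        P0,R0=P,R
TOOLS={'brush':(.3665,-.2847),'small':(.4295,-.2825),'med':(.4934,-.2786),'large':(.5574,-.277)}
G=np.array([np.cos(np.radians(92.3)),np.sin(np.radians(92.3)),0])
RP=pose(92.3,10)
def pick(n,back=0.,z=.155,ins=.011): return np.array([*TOOLS[n],z])+ins*RP[:,2]-back*G, RP
H=np.array([.4225,.1365,.132]);U=np.array([np.cos(np.radians(1.2)),np.sin(np.radians(1.2)),0]);V=np.array([-U[1],U[0],0])
RL=pose(1.2,80)@np.diag([-1,-1,1])
def lay(y,h,x=.14,ins=.011): return H+x*U+y*V+np.array([0,0,h-.037])+ins*RL[:,2], RL   # h: axis height above drawer floor
E
python3 - <<'E'
from kin import *
n='large'
chk([((.5,-.13,.38),down(92)),((.56,-.33,.37),pose(92.3,50)),pick(n,.1,.30),pick(n,.09),pick(n)])
E
```

```text
t 6.65 p [0.4196 0.1366 0.3305] q [  2.9  22.   83.9   0.8 101.3   1.6] F [-0.5 -0.9 -0.1] op 0.5 gf 0.0
[-1.073  0.174 -0.312 -0.303 -0.002 -0.007] rows~ 6 margin 52 err 0.000 step 3 q [-27.  13.  84.   0.  83. -29.]
[-0.808  0.212  0.04   0.001  0.444 -0.003] rows~ 5 margin 32 err 0.000 step 4 q [-51.  40.  51.  26. 120. -46.]
[-0.296 -0.002  0.128  0.     0.444 -0.   ] rows~ 5 margin 10 err 0.000 step 3 q [-57.  62.  42.  54. 141. -37.]
[-0.564 -0.     0.14   0.     0.     0.   ] rows~ 3 margin 11 err 0.000 step 1 q [-56.  70.  44.  46. 134. -49.]
[0.063 0.    0.355 0.    0.    0.   ] rows~ 2 margin 18 err 0.000 step 1 q [-53.  65.  59.  43. 125. -55.]
```

send_rows --pt "-1 0.17 -0.31 -0.3 0 -0.007" --pt "-1 0.17 -0.31 -0.3 0 -0.007" --pt "-1 0.17 -0.31 -0.3 0 -0.007" --pt "-1 0.17 -0.31 -0.3 0 -0.007" --pt "-1 0.17 -0.31 -0.3 0 -0.007" --pt "-1 0.17 -0.31 -0.3 0 -0.007" --pt "-1 0.17 -0.31 -0.3 0 -0.007"

```text
time_s: 7.35
position: [0.4985, -0.1128, 0.3829]
tcp_rot: [[-0.031, 1.0, 0.002], [1.0, 0.031, 0.002], [0.002, 0.002, -1.0]]
force: [0.3, 1.1, 0.3]
opening: 0.501
grasp_force: 0.0
```

send_rows --pt "-0.88 0.21 0.04 0 0.444 0" --pt "-0.88 0.21 0.04 0 0.444 0" --pt "-0.88 0.21 0.04 0 0.444 0" --pt "-0.88 0.21 0.04 0 0.444 0" --pt "-0.88 0.21 0.04 0 0.444 0" --pt "-0.88 0.21 0.04 0 0.444 0" --pt "-0.88 0.21 0.04 0 0.444 0"

```text
time_s: 8.05
position: [0.559, -0.3281, 0.3699]
tcp_rot: [[-0.024, 0.999, -0.025], [0.762, 0.035, 0.647], [0.648, -0.003, -0.762]]
force: [0.2, 0.5, 0.1]
opening: 0.495
grasp_force: 0.0
```

```bash
python3 - <<'E'
from kin import *
n='large'
chk([pick(n,.1,.30),pick(n,.09),pick(n)])
E
```

```text
t 8.05 p [ 0.559  -0.3281  0.3699] q [-51.1  39.8  51.6  26.6 120.  -46.1] F [0.2 0.5 0.1] op 0.495 gf 0.0
[-0.302  0.003  0.12   0.002  0.44  -0.003] rows~ 5 margin 10 err 0.000 step 3 q [-57.  62.  42.  54. 141. -37.]
[-0.564 -0.     0.14   0.     0.     0.   ] rows~ 3 margin 11 err 0.000 step 1 q [-56.  70.  44.  46. 134. -49.]
[0.063 0.    0.355 0.    0.    0.   ] rows~ 2 margin 18 err 0.000 step 1 q [-53.  65.  59.  43. 125. -55.]
```

send_rows --pt "-0.3 0 0.12 0 0.44 0" --pt "-0.3 0 0.12 0 0.44 0" --pt "-0.3 0 0.12 0 0.44 0" --pt "-0.3 0 0.12 0 0.44 0" --pt "-0.3 0 0.12 0 0.44 0" --pt "-0.3 0 0.12 0 0.44 0" --pt "-0.3 0 0.12 0 0.44 0"

```text
time_s: 8.75
position: [0.5614, -0.3654, 0.3027]
tcp_rot: [[-0.008, 0.999, -0.036], [0.182, 0.037, 0.983], [0.983, 0.001, -0.182]]
force: [0.4, 0.9, 0.4]
opening: 0.499
grasp_force: 0.0
```

send_rows --pt "-0.2 0 0.05 0 0 0" --pt "-0.4 0 0.1 0 0 0" --pt "-0.564 0 0.14 0 0 0" --pt "-0.564 0 0.14 0 0 0" --pt "-0.564 0 0.14 0 0 0"

```text
time_s: 9.25
position: [0.5608, -0.3581, 0.1583]
tcp_rot: [[-0.009, 0.999, -0.035], [0.18, 0.036, 0.983], [0.984, 0.002, -0.18]]
force: [0.1, -0.1, 1.2]
opening: 0.501
grasp_force: 0.0
```

```bash
python3 - <<'E'
from kin import *
n='large'
s=st()
p,d=viewer.capture("wrist"); cv2.imwrite("pics/w2.png",p[:,:,::-1])
p,d=viewer.capture("side"); cv2.imwrite("pics/s2.png",p[:,:,::-1])
chk([pick(n)])
E
```

```text
t 9.25 p [ 0.5608 -0.3581  0.1583] q [-56.4  69.9  43.9  45.7 133.9 -48.4] F [ 0.1 -0.1  1.2] op 0.501 gf 0.0
t 9.35 p [ 0.5612 -0.3595  0.1603] q [-56.4  69.8  43.7  45.7 133.9 -48.4] F [-0.3 -1.   1.1] op 0.501 gf 0.0
[ 0.041 -0.004  0.372  0.004  0.007  0.003] rows~ 2 margin 19 err 0.000 step 2 q [-53.  65.  59.  43. 125. -55.]
```

View pics/s2.png

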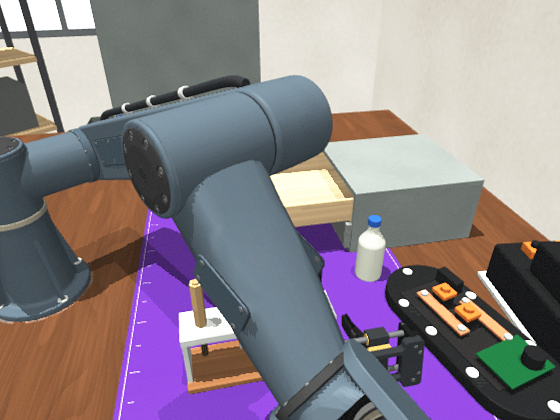

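The side view shows the drawer open at (310,190) and the forearm passing above the rack. The gripper is at (380,345), on the far side of the large driver, and nothing is touching.

send_rows --pt "0.01 -0.004 0.1 0.004 0.007 0.003" --pt "0.03 -0.004 0.2 0.004 0.007 0.003" --pt "0.04 -0.004 0.3 0.004 0.007 0.003" --pt "0.04 -0.004 0.37 0.004 0.007 0.003" --pt "0.04 -0.004 0.37 0.004 0.007 0.003"

```text
time_s: 9.85
position: [0.5568, -0.2647, 0.1526]
tcp_rot: [[-0.004, 0.999, -0.041], [0.171, 0.042, 0.984], [0.985, -0.003, -0.171]]
force: [-0.0, 0.0, 0.5]
opening: 0.502
grasp_force: 0.0
```

send_rows --pt "0 0 0 0 0 0" --pt "0 0 0 0 0 0" --pt "0 0 0 0 0 0" --pt "0 0 0 0 0 0" --pt "0 0 0 0 0 0" --grip 0.1

```text
time_s: 10.35
position: [0.5558, -0.2669, 0.1495]
tcp_rot: [[-0.002, 0.999, -0.039], [0.168, 0.038, 0.985], [0.986, -0.005, -0.168]]
force: [0.1, -1.3, 3.9]
opening: 0.364
grasp_force: 3.0
```

```bash
python3 - <<'E'
from kin import *
n='large'
P,R=pick(n)
def up(dz,x=0,y=0): return P+np.array([x,y,dz])
chk([(up(.2),R),((.56,-.30,.42),pose(92.3,50)),((.52,-.14,.42),down(110)),((.5,.05,.42),down(145)),(lay(.031,.22)[0],down(178)),lay(.031,.10),lay(.031,.017)])
E
```

```text
t 10.35 p [ 0.5558 -0.2669  0.1495] q [-53.   65.7  58.6  43.4 125.  -54.6] F [ 0.1 -1.3  3.9] op 0.364 gf 3.0
[ 0.803  0.001 -0.134  0.001 -0.004 -0.003] rows~ 5 margin 16 err 0.000 step 2 q [-53.  52.  57.  53. 135. -40.]
[ 0.24   0.007 -0.18  -0.    -0.444  0.   ] rows~ 5 margin 17 err 0.000 step 2 q [-50.  36.  51.  28. 123. -43.]
[ 0.495 -0.134  0.415  0.069 -0.441 -0.189] rows~ 6 margin 31 err 0.000 step 3 q [-27.  14.  77.  -0.  89. -47.]
[ 0.742  0.185  0.     0.     0.    -0.389] rows~ 5 margin 53 err 0.000 step 2 q [ -7.  10.  82.   0.  88. -62.]
[ 0.068  0.541  0.463  0.     0.    -0.367] rows~ 4 margin 54 err 0.000 step 2 q [  6.  23.  82.   0.  76. -82.]
[ 0.     0.     0.48  -0.003 -0.111 -0.035] rows~ 3 margin 43 err 0.000 step 3 q [  6.  27.  97.  -1.  46. -84.]
[0.058 0.    0.327 0.    0.    0.   ] rows~ 2 margin 35 err 0.000 step 1 q [  6.  34. 101.  -2.  35. -84.]
```

send_rows --pt "0 0 0 0 0 0" --pt "0 0 0 0 0 0" --pt "0 0 0 0 0 0" --pt "0 0 0 0 0 0" --pt "0 0 0 0 0 0" --grip 0.0

```text
time_s: 10.85
position: [0.5558, -0.2662, 0.1492]
tcp_rot: [[-0.001, 0.999, -0.04], [0.167, 0.039, 0.985], [0.986, -0.005, -0.167]]
force: [-0.7, -2.4, 5.0]
opening: 0.354
grasp_force: 30.0
```

send_rows --pt "0.08 0 -0.014 0 0 0" --pt "0.16 0 -0.028 0 0 0" --pt "0.26 0 -0.045 0 0 0" --pt "0.36 0 -0.062 0 0 0" --pt "0.48 0 -0.082 0 0 0" --pt "0.6 0 -0.103 0 0 0" --pt "0.7 0 -0.12 0 0 0" --pt "0.8 0 -0.137 0 0 0" --pt "0.8 0 -0.137 0 0 0"

```text
time_s: 11.75
position: [0.5575, -0.266, 0.3564]
tcp_rot: [[-0.007, 0.999, -0.039], [0.175, 0.04, 0.984], [0.985, 0.0, -0.175]]
force: [-0.0, -0.5, -1.0]
opening: 0.354
grasp_force: 30.0
```

```bash
python3 - <<'E'
from kin import *
n='large'
p,d=viewer.capture("side"); cv2.imwrite("pics/s3.png",p[:,:,::-1])
chk([((.56,-.30,.42),pose(92.3,50)),((.52,-.14,.42),down(110)),((.5,.05,.42),down(145)),(lay(.031,.22)[0],down(178)),lay(.031,.10),lay(.031,.017)])
E
```

```text
t 11.8 p [ 0.5573 -0.2658  0.354 ] q [-52.8  51.5  57.   53.2 135.3 -39.4] F [ 0.6  0.4 -1.2] op 0.351 gf 30.0
[ 0.236  0.005 -0.181 -0.    -0.445 -0.002] rows~ 5 margin 17 err 0.000 step 2 q [-50.  36.  51.  28. 123. -43.]
[ 0.495 -0.134  0.415  0.069 -0.441 -0.189] rows~ 6 margin 31 err 0.000 step 3 q [-27.  14.  77.  -0.  89. -47.]
[ 0.742  0.185  0.     0.     0.    -0.389] rows~ 5 margin 53 err 0.000 step 2 q [ -7.  10.  82.   0.  88. -62.]
[ 0.068  0.541  0.463  0.     0.    -0.367] rows~ 4 margin 54 err 0.000 step 2 q [  6.  23.  82.   0.  76. -82.]
[ 0.     0.     0.48  -0.003 -0.111 -0.035] rows~ 3 margin 43 err 0.000 step 3 q [  6.  27.  97.  -1.  46. -84.]
[0.058 0.    0.327 0.    0.    0.   ] rows~ 2 margin 35 err 0.000 step 1 q [  6.  34. 101.  -2.  35. -84.]
```

View pics/s3.png

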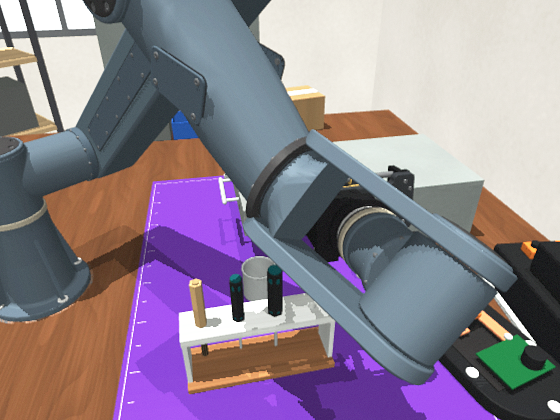

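The large driver is out of its hole: side view shows only brush (197,300), small (237,295) and medium (275,288) left in the rack. Cup still at (258,275).

send_rows --pt "0.04 0 -0.03 0 -0.074 0" --pt "0.08 0 -0.06 0 -0.148 0" --pt "0.12 0 -0.09 0 -0.222 0" --pt "0.16 0 -0.12 0 -0.296 0" --pt "0.2 0 -0.15 0 -0.37 0" --pt "0.236 0 -0.18 0 -0.445 0" --pt "0.236 0 -0.18 0 -0.445 0"

```text
time_s: 12.5
position: [0.5595, -0.2993, 0.4215]
tcp_rot: [[-0.032, 0.999, -0.027], [0.766, 0.042, 0.641], [0.642, -0.0, -0.767]]
force: [-0.2, 0.5, 0.1]
opening: 0.35
grasp_force: 30.0
```

send_rows --pt "0.06 -0.017 0.05 0.009 -0.055 -0.024" --pt "0.12 -0.034 0.1 0.018 -0.11 -0.048" --pt "0.19 -0.05 0.16 0.026 -0.165 -0.07" --pt "0.25 -0.067 0.21 0.035 -0.22 -0.095" --pt "0.31 -0.084 0.26 0.044 -0.275 -0.118" --pt "0.37 -0.1 0.31 0.052 -0.33 -0.142" --pt "0.43 -0.117 0.36 0.06 -0.385 -0.165" --pt "0.495 -0.134 0.415 0.069 -0.441 -0.189" --pt "0.495 -0.134 0.415 0.069 -0.441 -0.189"

```text
time_s: 13.4
position: [0.5167, -0.1352, 0.4165]
tcp_rot: [[-0.347, 0.938, -0.012], [0.938, 0.347, 0.009], [0.013, -0.008, -1.0]]
force: [0.7, -0.0, -0.6]
opening: 0.352
grasp_force: 30.0
```

send_rows --pt "0.1 0.025 0 0 0 -0.05" --pt "0.21 0.05 0 0 0 -0.11" --pt "0.32 0.08 0 0 0 -0.165" --pt "0.43 0.105 0 0 0 -0.22" --pt "0.53 0.13 0 0 0 -0.28" --pt "0.64 0.16 0 0 0 -0.335" --pt "0.742 0.185 0 0 0 -0.389" --pt "0.742 0.185 0 0 0 -0.389"

```text
time_s: 14.2
position: [0.498, 0.0519, 0.4171]
tcp_rot: [[-0.821, 0.571, -0.012], [0.571, 0.821, 0.008], [0.015, -0.001, -1.0]]
force: [0.0, 0.1, -1.4]
opening: 0.355
grasp_force: 30.0
```

```bash
python3 - <<'E'
from kin import *
chk([(lay(.031,.22)[0],down(178)),lay(.031,.10),lay(.031,.017)])
E
```

```text
t 14.2 p [0.498  0.0519 0.4171] q [ -7.1  10.3  82.1   0.4  88.4 -62.3] F [ 0.   0.1 -1.4] op 0.355 gf 30.0
[ 0.049  0.54   0.452  0.002 -0.009 -0.365] rows~ 4 margin 54 err 0.000 step 2 q [  6.  23.  82.   0.  76. -82.]
[ 0.     0.     0.48  -0.003 -0.111 -0.035] rows~ 3 margin 43 err 0.000 step 3 q [  6.  27.  97.  -1.  46. -84.]
[0.058 0.    0.327 0.    0.    0.   ] rows~ 2 margin 35 err 0.000 step 1 q [  6.  34. 101.  -2.  35. -84.]
```

send_rows --pt "0.01 0.09 0.075 0 0 -0.06" --pt "0.017 0.18 0.15 0 0 -0.12" --pt "0.025 0.27 0.225 0 0 -0.18" --pt "0.033 0.36 0.3 0 0 -0.24" --pt "0.04 0.45 0.375 0 -0.005 -0.3" --pt "0.049 0.54 0.45 0.002 -0.009 -0.365" --pt "0.049 0.54 0.45 0.002 -0.009 -0.365"

```text
time_s: 14.9
position: [0.5648, 0.1682, 0.3017]
tcp_rot: [[-0.999, 0.037, -0.004], [0.037, 0.999, -0.003], [0.004, -0.003, -1.0]]
force: [-0.8, 0.9, 0.2]
opening: 0.353
grasp_force: 30.0
```

```bash
python3 - <<'E'
from kin import *
p,d=viewer.capture("scene"); cv2.imwrite("pics/c3.png",cv2.resize(p[100:330,180:480,::-1],None,fx=2,fy=2))
w=cloud("scene",d)
from m import box
b=box(w,[.39,.0,.122],[.46,.3,.142]); print(len(b),np.median(b,0),b.min(0),b.max(0))
chk([lay(.031,.10),lay(.031,.017)])
E
```

```text
113 [0.4344 0.1337 0.1361] [0.4257 0.071  0.1275] [0.4456 0.2016 0.1406]
t 14.95 p [0.565  0.1672 0.3035] q [  5.7  22.8  81.5  -0.2  75.8 -82. ] F [ 0.3 -0.7  0.4] op 0.352 gf 30.0
[ 0.005  0.015  0.477 -0.006 -0.112 -0.038] rows~ 3 margin 43 err 0.000 step 3 q [  6.  27.  97.  -1.  46. -84.]
[0.058 0.    0.327 0.    0.    0.   ] rows~ 2 margin 35 err 0.000 step 1 q [  6.  34. 101.  -2.  35. -84.]
```

View pics/c3.png

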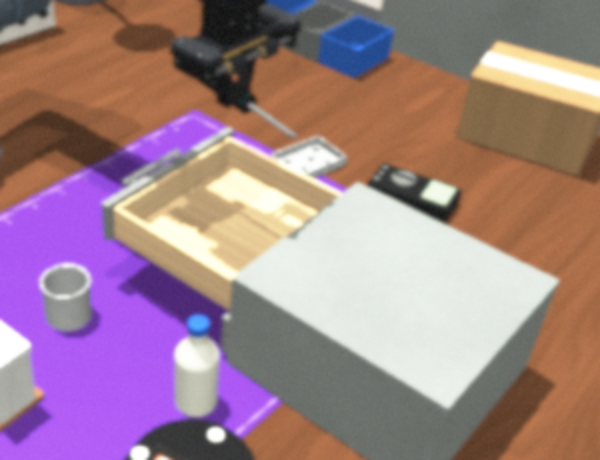

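The scene crop shows the drawer open and empty at (220,200), with the driver held level above it, shaft at (265,115) pointing at the cabinet. The bar shifted by .236, so I put the handle at x≈.428.

```bash
sed -i 's/H=np.array(\[.4225/H=np.array([.428/' kin.py; python3 - <<'E'
from kin import *
chk([lay(.031,.10),lay(.031,.018)])
E
```

```text
t 14.95 p [0.565  0.1672 0.3035] q [  5.7  22.8  81.5  -0.2  75.8 -82. ] F [ 0.3 -0.7  0.4] op 0.352 gf 30.0
[-0.017  0.016  0.477 -0.006 -0.112 -0.038] rows~ 3 margin 44 err 0.000 step 3 q [  6.  27.  96.  -1.  46. -84.]
[0.057 0.    0.323 0.    0.    0.   ] rows~ 2 margin 36 err 0.000 step 1 q [  6.  34. 100.  -2.  36. -84.]
```

send_rows --pt "0 0.004 0.1 0 -0.03 -0.01" --pt "-0.01 0.01 0.22 -0.003 -0.06 -0.02" --pt "-0.017 0.016 0.34 -0.006 -0.09 -0.03" --pt "-0.017 0.016 0.477 -0.006 -0.112 -0.038" --pt "-0.017 0.016 0.477 -0.006 -0.112 -0.038" --pt "-0.017 0.016 0.477 -0.006 -0.112 -0.038"

```text
time_s: 15.55
position: [0.5714, 0.1701, 0.1882]
tcp_rot: [[-0.983, -0.02, 0.18], [-0.019, 1.0, 0.004], [-0.18, 0.001, -0.984]]
force: [0.3, 0.7, -0.7]
opening: 0.354
grasp_force: 30.0
```

```bash
python3 - <<'E'
from kin import *
chk([lay(.031,.018)])
E
```

```text
t 15.55 p [0.5714 0.1701 0.1882] q [  6.3  26.9  96.2  -1.2  46.5 -84.1] F [ 0.3  0.7 -0.7] op 0.354 gf 30.0
[ 0.071  0.001  0.337  0.     0.004 -0.001] rows~ 2 margin 35 err 0.000 step 1 q [  6.  34. 100.  -1.  35. -84.]
```

send_rows --pt "0.02 0 0.1 0 0.004 0" --pt "0.04 0 0.2 0 0.004 0" --pt "0.06 0 0.27 0 0.004 0" --pt "0.066 0 0.31 0 0.004 0" --pt "0.07 0 0.335 0 0.004 0" --pt "0.07 0 0.335 0 0.004 0"

```text
time_s: 16.15
position: [0.5701, 0.1712, 0.103]
tcp_rot: [[-0.984, -0.022, 0.176], [-0.021, 1.0, 0.005], [-0.176, 0.001, -0.984]]
force: [-0.6, 0.6, -1.0]
opening: 0.349
grasp_force: 30.0
```

send_rows --pt "0 0 0.012 0 0 0" --pt "0 0 0.012 0 0 0"

```text
time_s: 16.35
position: [0.5702, 0.1714, 0.1001]
tcp_rot: [[-0.984, -0.022, 0.176], [-0.022, 1.0, 0.005], [-0.177, 0.001, -0.984]]
force: [-0.2, -0.1, 0.2]
opening: 0.353
grasp_force: 30.0
```

send_rows --pt "0 0 0 0 0 0" --pt "0 0 0 0 0 0" --pt "0 0 0 0 0 0" --pt "0 0 0 0 0 0" --grip 0.48

```text
time_s: 16.75
position: [0.5696, 0.1714, 0.0996]
tcp_rot: [[-0.984, -0.023, 0.175], [-0.022, 1.0, 0.005], [-0.175, 0.001, -0.985]]
force: [-1.4, -0.7, -0.2]
opening: 0.476
grasp_force: 0.0
```

send_rows --pt "-0.01 0 -0.08 0 0 0" --pt "-0.03 0 -0.18 0 0 0" --pt "-0.06 0 -0.32 0 0 0" --pt "-0.1 0 -0.5 0 0 0" --pt "-0.1 0 -0.7 0 0 0" --pt "-0.1 0 -0.9 0 0 0" --pt "-0.1 0 -0.95 0 0 0"

```text
time_s: 17.45
position: [0.5547, 0.1712, 0.3446]
tcp_rot: [[-0.982, -0.023, 0.187], [-0.022, 1.0, 0.006], [-0.187, 0.002, -0.982]]
force: [0.7, -0.0, 0.5]
opening: 0.48
grasp_force: 0.0
```

```bash
python3 - <<'E'
from kin import *
p,d=viewer.capture("scene"); cv2.imwrite("pics/c4.png",cv2.resize(p[100:330,180:480,::-1],None,fx=2,fy=2))
n='med'
chk([((.5,.03,.42),down(145)),((.50,-.14,.40),down(110)),((.50,-.31,.38),pose(92.3,50)),pick(n,.1,.30),pick(n,.09),pick(n)])
E
```

```text
t 17.5 p [0.5545 0.1712 0.344 ] q [  6.6  15.4  87.2  -0.9  66.7 -84.4] F [0.6 0.6 1.5] op 0.476 gf 0.0
[ 0.17  -0.559 -0.343  0.039  0.115  0.402] rows~ 5 margin 53 err 0.000 step 2 q [ -9.  10.  82.   0.  88. -64.]
[-0.39  -0.557  0.08   0.     0.     0.389] rows~ 5 margin 53 err 0.000 step 2 q [-28.  12.  82.   0.  86. -48.]
[-0.639 -0.233  0.08  -0.069  0.441  0.189] rows~ 6 margin 34 err 0.000 step 3 q [-54.  34.  61.  24. 118. -51.]
[-0.387 -0.021  0.103  0.     0.444 -0.   ] rows~ 5 margin 11 err 0.000 step 2 q [-60.  58.  51.  45. 140. -47.]
[-0.564 -0.     0.14   0.     0.     0.   ] rows~ 3 margin 12 err 0.000 step 1 q [-60.  67.  53.  38. 132. -57.]
[0.063 0.    0.355 0.    0.    0.   ] rows~ 2 margin 21 err 0.000 step 1 q [-57.  63.  67.  37. 123. -62.]
```

View pics/c4.png

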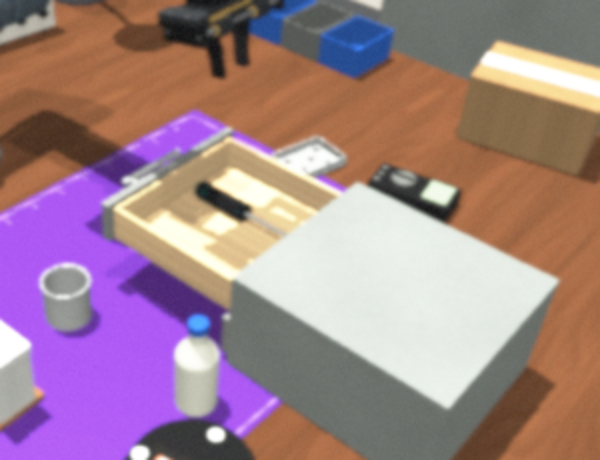

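The crop shows the large driver lying flat in the drawer, with its handle at (220,200) and its shaft towards the cabinet. The cup, bottle and tray haven't moved. Next is the medium driver.

send_rows --pt "0.17 -0.56 -0.34 0.039 0.115 0.4" --pt "0.17 -0.56 -0.34 0.039 0.115 0.4" --pt "0.17 -0.56 -0.34 0.039 0.115 0.4" --pt "0.17 -0.56 -0.34 0.039 0.115 0.4" --pt "0.17 -0.56 -0.34 0.039 0.115 0.4" --pt "0.17 -0.56 -0.34 0.039 0.115 0.4" --pt "0.17 -0.56 -0.34 0.039 0.115 0.4" --grip 0.46

```text
time_s: 18.2
position: [0.4985, 0.0295, 0.412]
tcp_rot: [[-0.821, 0.57, -0.015], [0.57, 0.822, -0.001], [0.012, -0.009, -1.0]]
force: [-0.2, 0.6, 0.4]
opening: 0.46
grasp_force: 0.0
```

send_rows --pt "-0.39 -0.557 0.08 0 0 0.389" --pt "-0.39 -0.557 0.08 0 0 0.389" --pt "-0.39 -0.557 0.08 0 0 0.389" --pt "-0.39 -0.557 0.08 0 0 0.389" --pt "-0.39 -0.557 0.08 0 0 0.389" --pt "-0.39 -0.557 0.08 0 0 0.389"

```text
time_s: 18.8
position: [0.499, -0.1399, 0.393]
tcp_rot: [[-0.347, 0.938, -0.013], [0.938, 0.347, 0.0], [0.005, -0.012, -1.0]]
force: [0.3, 0.1, 0.7]
opening: 0.462
grasp_force: 0.0
```

send_rows --pt "-0.64 -0.233 0.08 -0.069 0.441 0.189" --pt "-0.64 -0.233 0.08 -0.069 0.441 0.189" --pt "-0.64 -0.233 0.08 -0.069 0.441 0.189" --pt "-0.64 -0.233 0.08 -0.069 0.441 0.189" --pt "-0.64 -0.233 0.08 -0.069 0.441 0.189" --pt "-0.64 -0.233 0.08 -0.069 0.441 0.189" --pt "-0.64 -0.233 0.08 -0.069 0.441 0.189"

```text
time_s: 19.5
position: [0.4999, -0.3097, 0.3734]
tcp_rot: [[-0.027, 0.999, -0.038], [0.766, 0.045, 0.642], [0.643, -0.011, -0.766]]
force: [0.1, 0.4, -0.3]
opening: 0.46
grasp_force: 0.0
```

```bash
python3 - <<'E'
from kin import *
n='med'
chk([pick(n,.1,.30),pick(n,.09),pick(n)])
E
```

```text
t 19.5 p [ 0.4999 -0.3097  0.3734] q [-53.5  34.4  61.3  23.3 117.4 -51.3] F [ 0.1  0.4 -0.3] op 0.46 gf 0.0
[-0.371 -0.019  0.082 -0.007  0.445 -0.005] rows~ 5 margin 11 err 0.000 step 2 q [-60.  58.  51.  45. 140. -47.]
[-0.564 -0.     0.14   0.     0.     0.   ] rows~ 3 margin 12 err 0.000 step 1 q [-60.  67.  53.  38. 132. -57.]
[0.063 0.    0.355 0.    0.    0.   ] rows~ 2 margin 21 err 0.000 step 1 q [-57.  63.  67.  37. 123. -62.]
```

send_rows --pt "-0.37 -0.019 0.08 -0.007 0.445 -0.005" --pt "-0.37 -0.019 0.08 -0.007 0.445 -0.005" --pt "-0.37 -0.019 0.08 -0.007 0.445 -0.005" --pt "-0.37 -0.019 0.08 -0.007 0.445 -0.005" --pt "-0.37 -0.019 0.08 -0.007 0.445 -0.005" --pt "-0.37 -0.019 0.08 -0.007 0.445 -0.005" --pt "-0.37 -0.019 0.08 -0.007 0.445 -0.005"

```text
time_s: 20.2
position: [0.4977, -0.3672, 0.3009]
tcp_rot: [[-0.009, 0.999, -0.039], [0.177, 0.04, 0.983], [0.984, 0.002, -0.178]]
force: [-0.6, -0.1, -0.1]
opening: 0.457
grasp_force: 0.0
```

send_rows --pt "-0.2 0 0.05 0 0 0" --pt "-0.4 0 0.1 0 0 0" --pt "-0.564 0 0.14 0 0 0" --pt "-0.564 0 0.14 0 0 0" --pt "-0.564 0 0.14 0 0 0"

```text
time_s: 20.7
position: [0.4969, -0.3588, 0.1571]
tcp_rot: [[-0.01, 0.999, -0.038], [0.175, 0.039, 0.984], [0.984, 0.003, -0.175]]
force: [0.3, -0.2, 1.3]
opening: 0.457
grasp_force: 0.0
```

```bash
python3 - <<'E'
from kin import *
chk([pick('med')])
E
```

```text
t 20.7 p [ 0.4969 -0.3588  0.1571] q [-60.   67.   52.6  38.2 132.1 -57.1] F [ 0.3 -0.2  1.3] op 0.457 gf 0.0
[ 0.048 -0.002  0.362  0.001  0.001  0.002] rows~ 2 margin 20 err 0.000 step 1 q [-57.  63.  67.  37. 123. -62.]
```

send_rows --pt "0.01 0 0.1 0 0 0" --pt "0.03 0 0.2 0 0 0" --pt "0.05 0 0.3 0 0 0" --pt "0.05 0 0.36 0 0 0" --pt "0.05 0 0.36 0 0 0"

```text
time_s: 21.2
position: [0.4939, -0.2678, 0.1559]
tcp_rot: [[-0.012, 0.999, -0.038], [0.178, 0.04, 0.983], [0.984, 0.005, -0.179]]
force: [1.1, -0.6, -0.4]
opening: 0.464
grasp_force: 0.0
```

send_rows --pt "0 0 0 0 0 0" --pt "0 0 0 0 0 0" --pt "0 0 0 0 0 0" --pt "0 0 0 0 0 0" --pt "0 0 0 0 0 0" --pt "0 0 0 0 0 0" --pt "0 0 0 0 0 0" --grip 0.0

```text
time_s: 21.9
position: [0.4928, -0.2692, 0.1523]
tcp_rot: [[-0.009, 0.999, -0.035], [0.172, 0.036, 0.984], [0.985, 0.002, -0.172]]
force: [-0.2, -2.4, 5.7]
opening: 0.294
grasp_force: 29.8
```

send_rows --pt "0.08 0 -0.014 0 0 0" --pt "0.16 0 -0.028 0 0 0" --pt "0.26 0 -0.045 0 0 0" --pt "0.36 0 -0.062 0 0 0" --pt "0.48 0 -0.082 0 0 0" --pt "0.6 0 -0.103 0 0 0" --pt "0.7 0 -0.12 0 0 0" --pt "0.8 0 -0.137 0 0 0" --pt "0.8 0 -0.137 0 0 0"

```text
time_s: 22.8
position: [0.4927, -0.2676, 0.3585]
tcp_rot: [[-0.013, 0.999, -0.036], [0.18, 0.038, 0.983], [0.984, 0.006, -0.18]]
force: [0.8, 0.8, -1.3]
opening: 0.295
grasp_force: 29.8
```

```bash
python3 - <<'E'
from kin import *
Y=-.031
chk([((.50,-.29,.42),pose(92.3,50)),((.50,-.12,.42),down(110)),((.5,.04,.42),down(145)),(lay(Y,.22)[0],down(178)),lay(Y,.10),lay(Y,.018)])
E
```

```text
t 22.8 p [ 0.4927 -0.2676  0.3585] q [-56.8  47.6  65.2  45.8 134.9 -48.1] F [ 0.8  0.8 -1.3] op 0.295 gf 29.8
[ 0.225  0.027 -0.134  0.003 -0.44   0.002] rows~ 5 margin 18 err 0.000 step 2 q [-53.  31.  60.  25. 121. -48.]
[ 0.52   0.027  0.437  0.069 -0.441 -0.189] rows~ 6 margin 34 err 0.000 step 3 q [-26.  11.  80.  -0.  88. -46.]
[ 0.601  0.219  0.     0.     0.    -0.389] rows~ 5 margin 53 err 0.000 step 2 q [ -8.  10.  82.   0.  88. -63.]
[-0.074  0.386  0.463  0.     0.    -0.367] rows~ 4 margin 54 err 0.000 step 2 q [ -0.  22.  83.  -0.  75. -88.]
[ 0.     0.     0.48  -0.003 -0.111 -0.035] rows~ 3 margin 42 err 0.000 step 3 q [ -0.  26.  98.   0.  45. -92.]
[0.057 0.    0.323 0.    0.    0.   ] rows~ 2 margin 34 err 0.000 step 1 q [ -0.  34. 102.   1.  34. -92.]
```

Medium is held (25.7 mm opening). I carry it over in the same way.

send_rows --pt "0.04 0.005 -0.022 0 -0.074 0" --pt "0.08 0.01 -0.045 0 -0.148 0" --pt "0.12 0.014 -0.067 0 -0.222 0" --pt "0.15 0.018 -0.09 0 -0.296 0" --pt "0.19 0.022 -0.11 0 -0.37 0" --pt "0.225 0.027 -0.134 0.003 -0.44 0" --pt "0.225 0.027 -0.134 0.003 -0.44 0"

```text
time_s: 23.5
position: [0.5008, -0.2892, 0.4196]
tcp_rot: [[-0.035, 0.999, -0.025], [0.765, 0.043, 0.642], [0.643, 0.004, -0.766]]
force: [-0.1, -0.1, -0.9]
opening: 0.293
grasp_force: 29.8
```

send_rows --pt "0.065 0.003 0.055 0.009 -0.055 -0.024" --pt "0.13 0.007 0.11 0.018 -0.11 -0.048" --pt "0.195 0.01 0.165 0.026 -0.165 -0.07" --pt "0.26 0.014 0.22 0.035 -0.22 -0.095" --pt "0.325 0.017 0.275 0.044 -0.275 -0.118" --pt "0.39 0.02 0.33 0.052 -0.33 -0.142" --pt "0.455 0.024 0.385 0.06 -0.385 -0.165" --pt "0.52 0.027 0.437 0.069 -0.441 -0.189" --pt "0.52 0.027 0.437 0.069 -0.441 -0.189"

```text
time_s: 24.4
position: [0.4981, -0.1156, 0.415]
tcp_rot: [[-0.349, 0.937, -0.006], [0.937, 0.349, 0.011], [0.012, -0.002, -1.0]]
force: [0.3, 0.0, -0.9]
opening: 0.297
grasp_force: 29.8
```

send_rows --pt "0.08 0.03 0 0 0 -0.05" --pt "0.17 0.06 0 0 0 -0.11" --pt "0.26 0.09 0 0 0 -0.165" --pt "0.34 0.12 0 0 0 -0.22" --pt "0.43 0.16 0 0 0 -0.28" --pt "0.52 0.19 0 0 0 -0.335" --pt "0.6 0.22 0 0 0 -0.389" --pt "0.6 0.22 0 0 0 -0.389"

```text
time_s: 25.2
position: [0.4994, 0.0408, 0.4155]
tcp_rot: [[-0.821, 0.571, -0.008], [0.571, 0.821, 0.01], [0.012, 0.004, -1.0]]
force: [-0.2, 0.7, -0.8]
opening: 0.287
grasp_force: 29.8
```

send_rows --pt "-0.012 0.065 0.075 0 0 -0.06" --pt "-0.025 0.13 0.15 0 0 -0.12" --pt "-0.037 0.195 0.225 0 0 -0.18" --pt "-0.05 0.26 0.3 0 0 -0.24" --pt "-0.062 0.325 0.375 0 0 -0.3" --pt "-0.074 0.386 0.46 0 0 -0.367" --pt "-0.074 0.386 0.46 0 0 -0.367"

```text
time_s: 25.9
position: [0.5691, 0.108, 0.2978]
tcp_rot: [[-0.999, 0.034, -0.012], [0.034, 0.999, 0.007], [0.012, 0.007, -1.0]]
force: [-0.5, -0.5, -1.0]
opening: 0.289
grasp_force: 29.8
```

```bash
python3 - <<'E'
from kin import *
Y=-.031
chk([lay(Y,.10),lay(Y,.015)])
E
```

```text
t 25.9 p [0.5691 0.108  0.2978] q [ -0.5  22.5  83.    0.4  75.3 -88.7] F [-0.5 -0.5 -1. ] op 0.289 gf 29.8
[-0.011 -0.001  0.455  0.002 -0.119 -0.035] rows~ 3 margin 42 err 0.000 step 3 q [ -0.  26.  98.   0.  45. -92.]
[0.059 0.    0.335 0.    0.    0.   ] rows~ 2 margin 34 err 0.000 step 1 q [ -0.  34. 102.   1.  34. -92.]
```

send_rows --pt "0 0 0.1 0 -0.03 -0.01" --pt "-0.005 0 0.22 0 -0.06 -0.02" --pt "-0.011 0 0.34 0.002 -0.09 -0.03" --pt "-0.011 0 0.455 0.002 -0.119 -0.035" --pt "-0.011 0 0.455 0.002 -0.119 -0.035" --pt "-0.011 0 0.455 0.002 -0.119 -0.035"

```text
time_s: 26.5
position: [0.573, 0.1082, 0.1893]
tcp_rot: [[-0.983, -0.019, 0.182], [-0.019, 1.0, 0.002], [-0.182, -0.001, -0.983]]
force: [-0.6, -1.1, -1.0]
opening: 0.293
grasp_force: 29.8
```

send_rows --pt "0.02 0 0.1 0 0 0" --pt "0.04 0 0.2 0 0 0" --pt "0.05 0 0.27 0 0 0" --pt "0.055 0 0.31 0 0 0" --pt "0.059 0 0.335 0 0 0" --pt "0.059 0 0.335 0 0 0"

```text
time_s: 27.1
position: [0.5746, 0.109, 0.1045]
tcp_rot: [[-0.983, -0.021, 0.184], [-0.021, 1.0, 0.003], [-0.184, -0.001, -0.983]]
force: [-0.1, -0.3, -0.3]
opening: 0.294
grasp_force: 29.8
```

send_rows --pt "0 0 0.02 0 0 0" --pt "0 0 0.02 0 0 0"

```text
time_s: 27.3
position: [0.5751, 0.1092, 0.0995]
tcp_rot: [[-0.983, -0.021, 0.184], [-0.021, 1.0, 0.003], [-0.184, -0.001, -0.983]]
force: [-0.9, 0.1, -0.5]
opening: 0.294
grasp_force: 29.8
```

send_rows --pt "0 0 0 0 0 0" --pt "0 0 0 0 0 0" --pt "0 0 0 0 0 0" --pt "0 0 0 0 0 0" --grip 0.43

```text
time_s: 27.7
position: [0.5747, 0.1093, 0.0994]
tcp_rot: [[-0.983, -0.022, 0.184], [-0.021, 1.0, 0.003], [-0.184, -0.001, -0.983]]
force: [-0.6, 0.3, 0.0]
opening: 0.421
grasp_force: 0.0
```

send_rows --pt "-0.01 0 -0.08 0 0 0" --pt "-0.03 0 -0.18 0 0 0" --pt "-0.06 0 -0.32 0 0 0" --pt "-0.1 0 -0.5 0 0 0" --pt "-0.1 0 -0.7 0 0 0" --pt "-0.1 0 -0.9 0 0 0" --pt "-0.1 0 -0.95 0 0 0"

```text
time_s: 28.4
position: [0.5577, 0.1094, 0.3441]
tcp_rot: [[-0.98, -0.022, 0.196], [-0.022, 1.0, 0.003], [-0.196, -0.002, -0.981]]
force: [0.9, 0.5, 0.2]
opening: 0.431
grasp_force: 0.0
```

```bash
python3 - <<'E'
from kin import *
from m import box
p,d=viewer.capture("scene"); cv2.imwrite("pics/c5.png",cv2.resize(p[100:330,180:480,::-1],None,fx=2,fy=2))
w=cloud("scene",d); b=box(w,[.39,.0,.122],[.46,.3,.142]); print(len(b),np.median(b,0))
n='small'
chk([((.5,.03,.42),down(145)),((.47,-.14,.40),down(110)),((.435,-.31,.38),pose(92.3,50)),pick(n,.1,.30),pick(n,.09),pick(n)])
E
```

```text
113 [0.4343 0.1332 0.1361]
t 28.45 p [0.5575 0.1094 0.3436] q [ -0.3  14.   89.3   0.2  65.4 -91.6] F [ 0.5 -0.6  0.3] op 0.43 gf 0.0
[ 0.173 -0.313 -0.345  0.038  0.121  0.402] rows~ 5 margin 51 err 0.000 step 2 q [ -9.  10.  82.   0.  88. -64.]
[-0.292 -0.626  0.08   0.     0.     0.389] rows~ 5 margin 52 err 0.000 step 2 q [-30.  10.  85.  -0.  85. -50.]
[-0.591 -0.364  0.08  -0.069  0.441  0.189] rows~ 6 margin 35 err 0.000 step 3 q [-58.  30.  69.  21. 116. -57.]
[-0.399 -0.018  0.093  0.     0.444 -0.   ] rows~ 5 margin 12 err 0.000 step 2 q [-64.  55.  58.  37. 140. -56.]
[-0.564 -0.     0.14   0.     0.     0.   ] rows~ 3 margin 13 err 0.000 step 1 q [-64.  65.  60.  31. 130. -65.]
[0.063 0.    0.355 0.    0.    0.   ] rows~ 2 margin 22 err 0.000 step 1 q [-61.  61.  74.  31. 121. -68.]
```

View pics/c5.png

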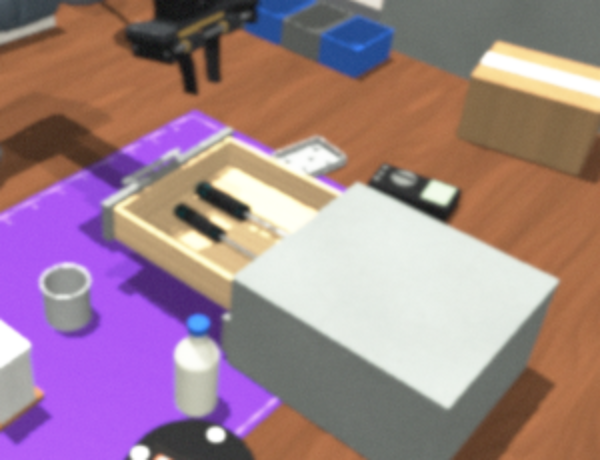

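The crop shows the large driver at (220,200) and the medium at (198,222), lying flat side by side, with the drawer unmoved. Next is the small driver.

send_rows --pt "0.17 -0.31 -0.345 0.038 0.12 0.4" --pt "0.17 -0.31 -0.345 0.038 0.12 0.4" --pt "0.17 -0.31 -0.345 0.038 0.12 0.4" --pt "0.17 -0.31 -0.345 0.038 0.12 0.4" --pt "0.17 -0.31 -0.345 0.038 0.12 0.4" --pt "0.17 -0.31 -0.345 0.038 0.12 0.4" --grip 0.4

```text
time_s: 29.05
position: [0.4996, 0.0301, 0.4124]
tcp_rot: [[-0.82, 0.572, -0.013], [0.572, 0.82, 0.001], [0.011, -0.007, -1.0]]
force: [0.2, 0.5, -0.6]
opening: 0.399
grasp_force: 0.0
```

send_rows --pt "-0.29 -0.626 0.08 0 0 0.389" --pt "-0.29 -0.626 0.08 0 0 0.389" --pt "-0.29 -0.626 0.08 0 0 0.389" --pt "-0.29 -0.626 0.08 0 0 0.389" --pt "-0.29 -0.626 0.08 0 0 0.389" --pt "-0.29 -0.626 0.08 0 0 0.389"

```text
time_s: 29.65
position: [0.469, -0.139, 0.3935]
tcp_rot: [[-0.345, 0.938, -0.012], [0.938, 0.345, 0.002], [0.006, -0.01, -1.0]]
force: [-0.4, 0.1, 0.0]
opening: 0.396
grasp_force: 0.0
```

send_rows --pt "-0.59 -0.364 0.08 -0.069 0.441 0.189" --pt "-0.59 -0.364 0.08 -0.069 0.441 0.189" --pt "-0.59 -0.364 0.08 -0.069 0.441 0.189" --pt "-0.59 -0.364 0.08 -0.069 0.441 0.189" --pt "-0.59 -0.364 0.08 -0.069 0.441 0.189" --pt "-0.59 -0.364 0.08 -0.069 0.441 0.189" --pt "-0.59 -0.364 0.08 -0.069 0.441 0.189"

```text
time_s: 30.35
position: [0.435, -0.3081, 0.374]
tcp_rot: [[-0.028, 0.999, -0.036], [0.765, 0.045, 0.643], [0.644, -0.009, -0.765]]
force: [0.8, -0.4, 1.0]
opening: 0.396
grasp_force: 0.0
```

send_rows --pt "-0.4 -0.018 0.09 0 0.444 0" --pt "-0.4 -0.018 0.09 0 0.444 0" --pt "-0.4 -0.018 0.09 0 0.444 0" --pt "-0.4 -0.018 0.09 0 0.444 0" --pt "-0.4 -0.018 0.09 0 0.444 0" --pt "-0.4 -0.018 0.09 0 0.444 0" --pt "-0.4 -0.018 0.09 0 0.444 0"

```text
time_s: 31.05
position: [0.4331, -0.3697, 0.2946]
tcp_rot: [[-0.0, 0.999, -0.046], [0.178, 0.045, 0.983], [0.984, -0.008, -0.178]]
force: [0.8, 0.2, 0.6]
opening: 0.4
grasp_force: 0.0
```

send_rows --pt "-0.2 0 0.05 0 0 0" --pt "-0.4 0 0.1 0 0 0" --pt "-0.564 0 0.14 0 0 0" --pt "-0.564 0 0.14 0 0 0" --pt "-0.564 0 0.14 0 0 0"

```text
time_s: 31.55
position: [0.4308, -0.3613, 0.151]
tcp_rot: [[-0.0, 0.999, -0.044], [0.176, 0.044, 0.983], [0.984, -0.008, -0.175]]
force: [0.7, -1.0, 0.8]
opening: 0.402
grasp_force: 0.0
```

```bash
python3 - <<'E'
from kin import *
chk([pick('small')])
E
```

```text
t 31.55 p [ 0.4308 -0.3613  0.151 ] q [-64.1  65.1  59.8  30.5 129.9 -64.5] F [ 0.7 -1.   0.8] op 0.402 gf 0.0
[ 0.071  0.009  0.351 -0.003  0.001 -0.004] rows~ 2 margin 23 err 0.000 step 1 q [-61.  61.  74.  31. 121. -68.]
```

send_rows --pt "0.02 0.003 0.1 0 0 0" --pt "0.04 0.005 0.2 -0.003 0 -0.004" --pt "0.07 0.009 0.3 -0.003 0 -0.004" --pt "0.07 0.009 0.35 -0.003 0 -0.004" --pt "0.07 0.009 0.35 -0.003 0 -0.004"

```text
time_s: 32.05
position: [0.4296, -0.2719, 0.1548]
tcp_rot: [[-0.008, 0.999, -0.039], [0.179, 0.04, 0.983], [0.984, 0.001, -0.179]]
force: [0.8, -0.5, -0.1]
opening: 0.397
grasp_force: 0.0
```

send_rows --pt "0 0 0 0 0 0" --pt "0 0 0 0 0 0" --pt "0 0 0 0 0 0" --pt "0 0 0 0 0 0" --pt "0 0 0 0 0 0" --pt "0 0 0 0 0 0" --pt "0 0 0 0 0 0" --grip 0.0

```text
time_s: 32.75
position: [0.4287, -0.2729, 0.1513]
tcp_rot: [[-0.005, 0.999, -0.037], [0.173, 0.037, 0.984], [0.985, -0.001, -0.173]]
force: [1.4, -3.9, 5.4]
opening: 0.23
grasp_force: 29.9
```

send_rows --pt "0.08 0 -0.014 0 0 0" --pt "0.16 0 -0.028 0 0 0" --pt "0.26 0 -0.045 0 0 0" --pt "0.36 0 -0.062 0 0 0" --pt "0.48 0 -0.082 0 0 0" --pt "0.6 0 -0.103 0 0 0" --pt "0.7 0 -0.12 0 0 0" --pt "0.8 0 -0.137 0 0 0" --pt "0.8 0 -0.137 0 0 0"

```text
time_s: 33.65
position: [0.4291, -0.2712, 0.3573]
tcp_rot: [[-0.008, 0.999, -0.038], [0.18, 0.039, 0.983], [0.984, 0.002, -0.18]]
force: [-0.5, -0.1, -0.7]
opening: 0.228
grasp_force: 29.8
```

```bash
python3 - <<'E'
from kin import *
Y=.088
chk([((.45,-.29,.42),pose(92.3,50)),((.48,-.12,.42),down(110)),((.5,.06,.42),down(145)),(lay(Y,.22)[0],down(178)),lay(Y,.10),lay(Y,.013)])
E
```

```text
t 33.65 p [ 0.4291 -0.2712  0.3573] q [-61.2  44.9  71.9  38.3 134.7 -55.9] F [-0.5 -0.1 -0.7] op 0.228 gf 29.8
[ 0.232  0.081 -0.122  0.001 -0.44   0.   ] rows~ 5 margin 18 err 0.000 step 2 q [-56.  28.  66.  23. 120. -53.]
[ 0.517  0.147  0.434  0.069 -0.441 -0.189] rows~ 6 margin 35 err 0.000 step 3 q [-27.   9.  83.  -0.  88. -47.]
[ 0.649  0.321  0.     0.     0.    -0.389] rows~ 5 margin 52 err 0.000 step 2 q [ -6.  10.  82.   0.  88. -61.]
[ 0.161  0.705  0.463  0.     0.    -0.367] rows~ 5 margin 54 err 0.000 step 2 q [ 11.  25.  78.  -0.  77. -77.]
[ 0.     0.     0.48  -0.003 -0.111 -0.035] rows~ 3 margin 46 err 0.000 step 3 q [ 12.  29.  94.  -3.  48. -77.]
[0.06  0.    0.343 0.    0.    0.   ] rows~ 2 margin 37 err 0.000 step 1 q [ 12.  36.  97.  -3.  37. -77.]
```

Small held.

send_rows --pt "0.04 0.013 -0.02 0 -0.074 0" --pt "0.08 0.027 -0.04 0 -0.148 0" --pt "0.12 0.04 -0.06 0 -0.222 0" --pt "0.155 0.054 -0.08 0 -0.296 0" --pt "0.19 0.067 -0.1 0 -0.37 0" --pt "0.23 0.08 -0.122 0 -0.44 0" --pt "0.23 0.08 -0.122 0 -0.44 0"

```text
time_s: 34.35
position: [0.4506, -0.2893, 0.4192]
tcp_rot: [[-0.032, 0.999, -0.024], [0.766, 0.041, 0.642], [0.643, 0.002, -0.766]]
force: [0.1, -0.5, -0.6]
opening: 0.227
grasp_force: 29.8
```

send_rows --pt "0.065 0.018 0.055 0.009 -0.055 -0.024" --pt "0.13 0.036 0.11 0.018 -0.11 -0.048" --pt "0.195 0.055 0.165 0.026 -0.165 -0.07" --pt "0.26 0.073 0.22 0.035 -0.22 -0.095" --pt "0.325 0.092 0.275 0.044 -0.275 -0.118" --pt "0.39 0.11 0.33 0.052 -0.33 -0.142" --pt "0.455 0.128 0.385 0.06 -0.385 -0.165" --pt "0.517 0.147 0.434 0.069 -0.441 -0.189" --pt "0.517 0.147 0.434 0.069 -0.441 -0.189"

```text
time_s: 35.25
position: [0.4788, -0.1158, 0.4148]
tcp_rot: [[-0.346, 0.938, -0.007], [0.938, 0.346, 0.01], [0.012, -0.003, -1.0]]
force: [-0.4, -0.4, -0.6]
opening: 0.237
grasp_force: 29.8
```

send_rows --pt "0.09 0.045 0 0 0 -0.055" --pt "0.18 0.09 0 0 0 -0.11" --pt "0.28 0.14 0 0 0 -0.165" --pt "0.37 0.18 0 0 0 -0.22" --pt "0.46 0.23 0 0 0 -0.28" --pt "0.56 0.28 0 0 0 -0.335" --pt "0.65 0.32 0 0 0 -0.389" --pt "0.65 0.32 0 0 0 -0.389"

```text
time_s: 36.05
position: [0.4995, 0.0611, 0.4153]
tcp_rot: [[-0.82, 0.572, -0.009], [0.572, 0.82, 0.009], [0.012, 0.002, -1.0]]
force: [-0.1, 0.0, -0.1]
opening: 0.234
grasp_force: 29.8
```

send_rows --pt "0.025 0.1 0.06 0 0 -0.05" --pt "0.05 0.2 0.12 0 0 -0.1" --pt "0.07 0.3 0.19 0 0 -0.155" --pt "0.09 0.4 0.26 0 0 -0.21" --pt "0.115 0.5 0.32 0 0 -0.26" --pt "0.14 0.6 0.39 0 0 -0.31" --pt "0.16 0.705 0.46 0 0 -0.367" --pt "0.16 0.705 0.46 0 0 -0.367"

```text
time_s: 36.85
position: [0.5676, 0.2278, 0.2984]
tcp_rot: [[-0.999, 0.035, -0.012], [0.035, 0.999, 0.006], [0.012, 0.005, -1.0]]
force: [-1.5, -0.8, -0.6]
opening: 0.234
grasp_force: 29.8
```

```bash
python3 - <<'E'
from kin import *
Y=.088
chk([lay(Y,.10),lay(Y,.012)])
E
```

```text
t 36.85 p [0.5676 0.2278 0.2984] q [ 11.2  25.2  78.4   0.5  77.1 -76.9] F [-1.5 -0.8 -0.6] op 0.234 gf 29.8
[-0.007 -0.004  0.457  0.    -0.119 -0.036] rows~ 3 margin 46 err 0.000 step 3 q [ 12.  29.  94.  -3.  48. -77.]
[0.061 0.    0.347 0.    0.    0.   ] rows~ 2 margin 37 err 0.000 step 1 q [ 12.  36.  97.  -3.  37. -76.]
```

send_rows --pt "0 0 0.1 0 -0.03 -0.01" --pt "0 0 0.22 0 -0.06 -0.02" --pt "-0.007 -0.004 0.34 0 -0.09 -0.03" --pt "-0.007 -0.004 0.457 0 -0.119 -0.036" --pt "-0.007 -0.004 0.457 0 -0.119 -0.036" --pt "-0.007 -0.004 0.457 0 -0.119 -0.036"

```text
time_s: 37.45
position: [0.57, 0.2258, 0.189]
tcp_rot: [[-0.983, -0.018, 0.181], [-0.018, 1.0, 0.004], [-0.181, 0.001, -0.984]]
force: [1.0, -0.3, -0.7]
opening: 0.233
grasp_force: 29.8
```

send_rows --pt "0.02 0 0.1 0 0 0" --pt "0.04 0 0.2 0 0 0" --pt "0.05 0 0.27 0 0 0" --pt "0.055 0 0.31 0 0 0" --pt "0.06 0 0.345 0 0 0" --pt "0.06 0 0.345 0 0 0"

```text
time_s: 38.05
position: [0.5715, 0.2271, 0.1016]
tcp_rot: [[-0.983, -0.02, 0.183], [-0.019, 1.0, 0.005], [-0.183, 0.001, -0.983]]
force: [-1.1, 0.4, -0.6]
opening: 0.233
grasp_force: 29.8
```

send_rows --pt "0 0 0.014 0 0 0" --pt "0 0 0.014 0 0 0"

```text
time_s: 38.25
position: [0.572, 0.2275, 0.0988]
tcp_rot: [[-0.983, -0.02, 0.184], [-0.02, 1.0, 0.005], [-0.184, 0.002, -0.983]]
force: [-0.3, 0.0, -0.4]
opening: 0.233
grasp_force: 29.8
```

send_rows --pt "0 0 0 0 0 0" --pt "0 0 0 0 0 0" --pt "0 0 0 0 0 0" --pt "0 0 0 0 0 0" --grip 0.36

```text
time_s: 38.65
position: [0.5715, 0.2275, 0.0984]
tcp_rot: [[-0.983, -0.021, 0.183], [-0.02, 1.0, 0.005], [-0.183, 0.001, -0.983]]
force: [-0.4, -0.1, -0.1]
opening: 0.356
grasp_force: 0.1
```

send_rows --pt "-0.01 0 -0.08 0 0 0" --pt "-0.03 0 -0.18 0 0 0" --pt "-0.06 0 -0.32 0 0 0" --pt "-0.1 0 -0.5 0 0 0" --pt "-0.1 0 -0.7 0 0 0" --pt "-0.1 0 -0.9 0 0 0" --pt "-0.1 0 -0.95 0 0 0"

```text
time_s: 39.35
position: [0.5547, 0.2275, 0.3434]
tcp_rot: [[-0.981, -0.021, 0.195], [-0.02, 1.0, 0.008], [-0.195, 0.004, -0.981]]
force: [0.4, -0.2, -0.6]
opening: 0.356
grasp_force: 0.0
```

```bash
python3 - <<'E'
from kin import *
from m import box
p,d=viewer.capture("scene"); cv2.imwrite("pics/c6.png",cv2.resize(p[100:330,100:400,::-1],None,fx=2,fy=2))
w=cloud("scene",d); b=box(w,[.39,.0,.122],[.46,.3,.142]); print(len(b),np.median(b,0))
n='brush'
chk([((.5,.03,.42),down(145)),((.44,-.14,.40),down(110)),((.37,-.31,.38),pose(92.3,50)),pick(n,.1,.30),pick(n,.09),pick(n)])
E
```

```text
110 [0.4343 0.1348 0.1362]
t 39.4 p [0.5544 0.2275 0.3428] q [ 12.7  17.1  84.9  -2.2  66.9 -77.9] F [ 0.8 -0.3  1.2] op 0.361 gf 0.0
[ 0.169 -0.784 -0.351  0.042  0.119  0.401] rows~ 5 margin 53 err 0.000 step 2 q [ -9.  10.  82.  -0.  88. -64.]
[-0.193 -0.695  0.08   0.     0.     0.389] rows~ 5 margin 50 err 0.000 step 2 q [-32.   7.  89.  -0.  84. -52.]
[-0.543 -0.496  0.08  -0.069  0.441  0.189] rows~ 6 margin 36 err 0.000 step 4 q [-63.  26.  75.  17. 115. -63.]
[-0.406 -0.01   0.087  0.     0.444 -0.   ] rows~ 5 margin 13 err 0.000 step 2 q [-69.  53.  64.  29. 139. -64.]
[-0.564 -0.     0.14   0.     0.     0.   ] rows~ 3 margin 14 err 0.000 step 1 q [-68.  63.  66.  24. 128. -71.]
[0.063 0.    0.355 0.    0.    0.   ] rows~ 2 margin 24 err 0.000 step 1 q [-66.  59.  79.  24. 118. -74.]
```

View pics/c6.png

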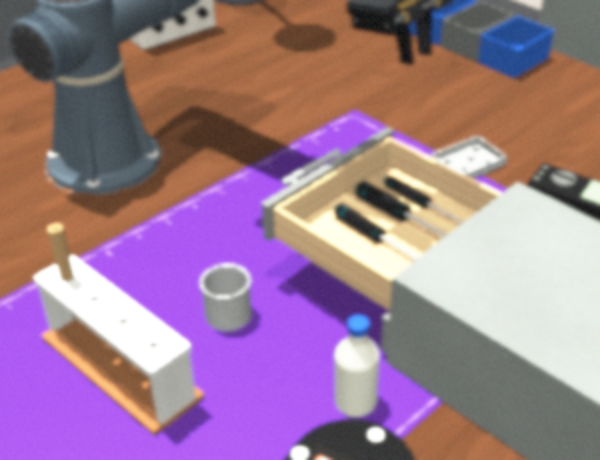

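The crop shows three drivers lying flat in the drawer at (405,190), (380,200) and (358,223). The rack holds only the brush at (60,250), and the cup is upright at (226,297). Next is the brush.

send_rows --pt "0.17 -0.78 -0.35 0.042 0.12 0.4" --pt "0.17 -0.78 -0.35 0.042 0.12 0.4" --pt "0.17 -0.78 -0.35 0.042 0.12 0.4" --pt "0.17 -0.78 -0.35 0.042 0.12 0.4" --pt "0.17 -0.78 -0.35 0.042 0.12 0.4" --pt "0.17 -0.78 -0.35 0.042 0.12 0.4" --pt "0.17 -0.78 -0.35 0.042 0.12 0.4" --grip 0.38

```text
time_s: 40.1
position: [0.4984, 0.0305, 0.4126]
tcp_rot: [[-0.819, 0.573, -0.015], [0.573, 0.819, -0.002], [0.011, -0.01, -1.0]]
force: [0.3, 1.0, 0.1]
opening: 0.379
grasp_force: 0.0
```

send_rows --pt "-0.19 -0.695 0.08 0 0 0.389" --pt "-0.19 -0.695 0.08 0 0 0.389" --pt "-0.19 -0.695 0.08 0 0 0.389" --pt "-0.19 -0.695 0.08 0 0 0.389" --pt "-0.19 -0.695 0.08 0 0 0.389" --pt "-0.19 -0.695 0.08 0 0 0.389"

```text
time_s: 40.7
position: [0.4378, -0.1382, 0.3942]
tcp_rot: [[-0.344, 0.939, -0.014], [0.939, 0.344, -0.001], [0.004, -0.014, -1.0]]
force: [-0.2, 1.3, 0.9]
opening: 0.377
grasp_force: 0.0
```

send_rows --pt "-0.54 -0.496 0.08 -0.069 0.441 0.189" --pt "-0.54 -0.496 0.08 -0.069 0.441 0.189" --pt "-0.54 -0.496 0.08 -0.069 0.441 0.189" --pt "-0.54 -0.496 0.08 -0.069 0.441 0.189" --pt "-0.54 -0.496 0.08 -0.069 0.441 0.189" --pt "-0.54 -0.496 0.08 -0.069 0.441 0.189" --pt "-0.54 -0.496 0.08 -0.069 0.441 0.189"

```text
time_s: 41.4
position: [0.3682, -0.3075, 0.3759]
tcp_rot: [[-0.025, 0.999, -0.037], [0.766, 0.043, 0.641], [0.642, -0.012, -0.767]]
force: [0.2, 0.4, 0.2]
opening: 0.376
grasp_force: 0.0
```

send_rows --pt "-0.4 -0.01 0.087 0 0.444 0" --pt "-0.4 -0.01 0.087 0 0.444 0" --pt "-0.4 -0.01 0.087 0 0.444 0" --pt "-0.4 -0.01 0.087 0 0.444 0" --pt "-0.4 -0.01 0.087 0 0.444 0" --pt "-0.4 -0.01 0.087 0 0.444 0" --pt "-0.4 -0.01 0.087 0 0.444 0"

```text
time_s: 42.1
position: [0.3678, -0.3699, 0.2972]
tcp_rot: [[0.003, 0.999, -0.045], [0.181, 0.044, 0.983], [0.984, -0.011, -0.18]]
force: [0.7, -0.2, 0.5]
opening: 0.381
grasp_force: 0.0
```

send_rows --pt "-0.2 0 0.05 0 0 0" --pt "-0.4 0 0.1 0 0 0" --pt "-0.55 0 0.14 0 0 0" --pt "-0.55 0 0.14 0 0 0" --pt "-0.55 0 0.14 0 0 0"

```text
time_s: 42.6
position: [0.3651, -0.3614, 0.1571]
tcp_rot: [[0.003, 0.999, -0.043], [0.179, 0.042, 0.983], [0.984, -0.011, -0.179]]
force: [0.2, 0.1, 0.9]
opening: 0.381
grasp_force: 0.0
```

```bash
python3 - <<'E'
from kin import *
chk([pick('brush')])
E
```

```text
t 42.6 p [ 0.3651 -0.3614  0.1571] q [-68.6  62.4  66.5  23.7 127.7 -70.8] F [0.2 0.1 0.9] op 0.381 gf 0.0
[ 0.047  0.019  0.347 -0.002  0.003 -0.007] rows~ 2 margin 25 err 0.000 step 1 q [-66.  59.  79.  24. 118. -74.]
```

send_rows --pt "0.015 0.005 0.1 0 0 0" --pt "0.03 0.01 0.2 0 0 -0.004" --pt "0.045 0.019 0.3 -0.002 0.003 -0.007" --pt "0.047 0.019 0.347 -0.002 0.003 -0.007" --pt "0.047 0.019 0.347 -0.002 0.003 -0.007"

```text
time_s: 43.1
position: [0.366, -0.2736, 0.1532]
tcp_rot: [[-0.008, 0.999, -0.04], [0.175, 0.04, 0.984], [0.985, 0.001, -0.175]]
force: [-0.0, -0.6, 0.2]
opening: 0.379
grasp_force: 0.0
```

send_rows --pt "0 0 0 0 0 0" --pt "0 0 0 0 0 0" --pt "0 0 0 0 0 0" --pt "0 0 0 0 0 0" --pt "0 0 0 0 0 0" --pt "0 0 0 0 0 0" --pt "0 0 0 0 0 0" --grip 0.0

```text
time_s: 43.8
position: [0.3654, -0.2739, 0.1507]
tcp_rot: [[-0.006, 0.999, -0.038], [0.171, 0.039, 0.984], [0.985, -0.001, -0.172]]
force: [-0.7, -1.2, 2.0]
opening: 0.209
grasp_force: 29.9
```

send_rows --pt "0.08 0 -0.014 0 0 0" --pt "0.16 0 -0.028 0 0 0" --pt "0.26 0 -0.045 0 0 0" --pt "0.36 0 -0.062 0 0 0" --pt "0.48 0 -0.082 0 0 0" --pt "0.6 0 -0.103 0 0 0" --pt "0.6 0 -0.103 0 0 0"

```text
time_s: 44.5
position: [0.3659, -0.2738, 0.3055]
tcp_rot: [[-0.009, 0.999, -0.038], [0.177, 0.039, 0.983], [0.984, 0.002, -0.177]]
force: [-0.1, -0.0, -0.3]
opening: 0.208
grasp_force: 29.9
```

```bash
python3 - <<'E'
from kin import *
from m import box
C=[]
for n in("scene","side"):
    p,d=viewer.capture(n); w=cloud(n,d)
    cv2.imwrite(f"pics/{n}7.png",p[:,:,::-1])
    c=box(w,[.35,-.22,.061],[.68,.02,.08])
    if len(c)>40:
        f=least_squares(lambda p:np.hypot(c[:,0]-p[0],c[:,1]-p[1])-p[2],[*np.median(c[:,:2],0),.035],loss='soft_l1',f_scale=.002); print(n,len(c),f.x,c[:,2].max(),abs(f.fun).mean())
    b=w[(p[...,0].astype(int)>p[...,2]+50)&(p[...,0]>140)&(w[...,2]>.2)&(w[...,2]<.45)&(abs(w[...,0]-.367)<.05)&(abs(w[...,1]+.28)<.06)]; print('wood',len(b),np.median(b,0) if len(b) else '')
C=np.array([.488,-.103])
st()
for z in(.3,.26,.15):
    pass
P=lambda z:np.array([*C,z])+.011*RP[:,2]
chk([(P(.32),RP),(P(.24),RP),(P(.132),RP)])
E
```

```text
scene 180 [ 0.4899 -0.1021  0.0347] 0.07511655728306983 0.0016031373905111587
wood 136 [ 0.3742 -0.287   0.3464]
side 113 [ 0.4869 -0.1049  0.0347] 0.07460613278275971 0.001005281459259783
wood 6 [ 0.3756 -0.2838  0.3608]
t 44.6 p [ 0.3656 -0.2732  0.3027] q [-66.   46.6  79.3  28.4 129.7 -66.9] F [-0.  -0.1 -0.7] op 0.21 gf 29.9
t 44.6 p [ 0.3656 -0.2732  0.3027] q [-66.   46.6  79.3  28.4 129.7 -66.9] F [-0.  -0.1 -0.7] op 0.21 gf 29.9
[ 0.184  0.515  0.683  0.001  0.    -0.001] rows~ 5 margin 23 err 0.000 step 2 q [-48.  42.  87.  45. 118. -56.]
[-0.315  0.     0.056  0.     0.     0.   ] rows~ 2 margin 34 err 0.000 step 1 q [-48.  49.  88.  43. 113. -62.]
[-0.425  0.     0.075  0.     0.     0.   ] rows~ 3 margin 40 err 0.000 step 1 q [-48.  59.  87.  41. 106. -69.]
```

View pics/scene7.png

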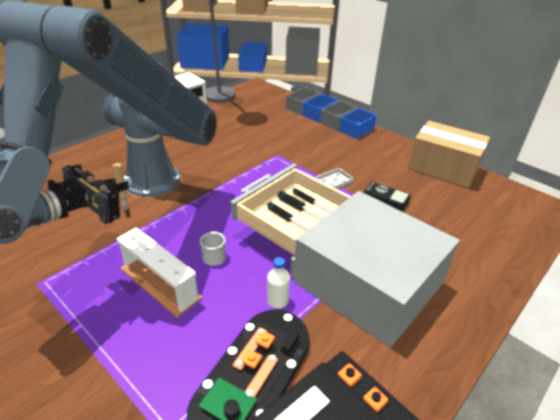

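The scene view shows the brush held upright at (120,195), the rack empty, the drivers in the drawer, and the cup upright at (213,248). The cup measures (.488,-.1035). To keep the hand clear of the rack I'll dip with a 10° tilt.

```bash
cat >> kin.py <<'E'
TIP=np.array([0,0,-.011])-.112*np.array([np.cos(np.radians(10)),0,-np.sin(np.radians(10))])
RD=pose(92.3,20)
def dip(c,zt): return np.array([c[0],c[1]-.005,zt])-RD@TIP, RD
E
python3 - <<'E'
from kin import *
C=[.4884,-.1035]
chk([dip(C,.20),dip(C,.12),dip(C,.015)])
E
```

```text
t 44.6 p [ 0.3656 -0.2732  0.3027] q [-66.   46.6  79.3  28.4 129.7 -66.9] F [-0.  -0.1 -0.7] op 0.21 gf 29.9
[ 0.148  0.516  0.744  0.001 -0.111 -0.001] rows~ 5 margin 24 err 0.000 step 2 q [-47.  38.  89.  42. 111. -56.]
[-0.301  0.     0.109  0.     0.     0.   ] rows~ 2 margin 41 err 0.000 step 1 q [-47.  45.  91.  40. 105. -62.]
[-0.395  0.     0.144  0.     0.     0.   ] rows~ 3 margin 48 err 0.000 step 1 q [-47.  55.  91.  38.  97. -68.]
```

send_rows --pt "0.02 0.06 0.09 0 -0.015 0" --pt "0.04 0.13 0.19 0 -0.03 0" --pt "0.06 0.2 0.29 0 -0.045 0" --pt "0.08 0.28 0.4 0 -0.06 0" --pt "0.1 0.35 0.51 0 -0.075 0" --pt "0.125 0.43 0.62 0 -0.09 0" --pt "0.14 0.49 0.7 0 -0.11 0" --pt "0.148 0.516 0.744 0 -0.111 0" --pt "0.148 0.516 0.744 0 -0.111 0"

```text
time_s: 45.5
position: [0.4869, -0.0774, 0.3065]
tcp_rot: [[-0.011, 0.999, -0.04], [0.339, 0.041, 0.94], [0.941, -0.003, -0.339]]
force: [-0.6, -1.0, -1.1]
opening: 0.206
grasp_force: 29.9
```

```bash
python3 - <<'E'
from kin import *
from m import box
for n in("scene","side"):
    p,d=viewer.capture(n); w=cloud(n,d)
    cv2.imwrite(f"pics/{n}8.png",cv2.resize(p[160:370,80:360,::-1],None,fx=2,fy=2))
    c=box(w,[.35,-.22,.061],[.68,.02,.078])
    if len(c)>40:
        f=least_squares(lambda p:np.hypot(c[:,0]-p[0],c[:,1]-p[1])-p[2],[*np.median(c[:,:2],0),.035],loss='soft_l1',f_scale=.002); print(n,len(c),f.x,c[:,2].max(),abs(f.fun).mean())
C=[.4884,-.1035]
s=readout.read_state(); print('tip',s['position']+np.array(s['tcp_rot'])@TIP)
chk([dip(C,.12),dip(C,.015)])
E
```

```text
scene 177 [ 0.4899 -0.1018  0.0348] 0.07566051217929343 0.0014561614664141836
side 342 [ 0.4869 -0.1049  0.0347] 0.0745044186649228 0.0010823405047921846
tip [ 0.4877 -0.1089  0.1998]
t 45.6 p [ 0.4868 -0.0795  0.3064] q [-46.7  38.2  88.7  41.5 111.3 -55.5] F [ 0.1 -1.2 -0.9] op 0.208 gf 29.9
[-0.3    0.003  0.111  0.    -0.002 -0.002] rows~ 2 margin 41 err 0.000 step 1 q [-47.  45.  91.  40. 105. -62.]
[-0.395  0.     0.144  0.     0.     0.   ] rows~ 3 margin 48 err 0.000 step 1 q [-47.  55.  91.  38.  97. -68.]
```

View pics/scene8.png

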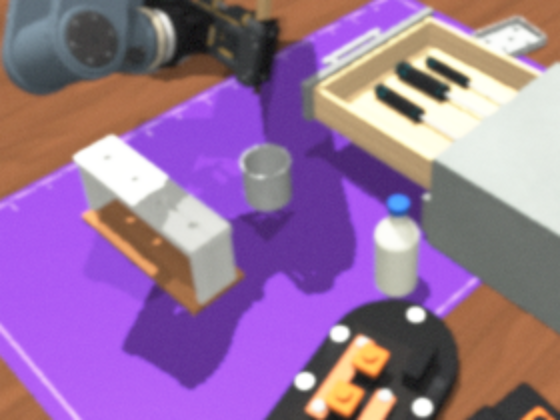

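The crop shows the brush hanging under the gripper at (262,80), over the cup at (266,175). I'll check the tip with depth before descending.

```bash
python3 - <<'E'
from kin import *
from m import box
for n in("scene","side"):
    p,d=viewer.capture(n); w=cloud(n,d)
    b=box(w,[.44,-.16,.17],[.54,-.05,.25])
    print(n,len(b), b.min(0) if len(b) else '')
    for z in(.19,.2,.21,.22,.23,.24):
        k=b[abs(b[:,2]-z)<.005]
        if len(k): print(z,len(k),np.median(k,0))
E
```

```text
scene 17 [ 0.4875 -0.1128  0.2048]
0.2 1 [ 0.4918 -0.1122  0.2048]
0.21 13 [ 0.4924 -0.1099  0.2092]
0.22 3 [ 0.4943 -0.1056  0.2169]
side 7 [ 0.4868 -0.1086  0.2393]
0.24 5 [ 0.4887 -0.107   0.2411]
```

send_rows --pt "-0.1 0 0.037 0 0 0" --pt "-0.2 0 0.074 0 0 0" --pt "-0.3 0 0.11 0 0 0" --pt "-0.38 0 0.14 0 0 0" --pt "-0.46 0 0.168 0 0 0" --pt "-0.54 0 0.197 0 0 0" --pt "-0.6 0 0.219 0 0 0" --pt "-0.65 0 0.237 0 0 0" --pt "-0.68 0 0.248 0 0 0" --pt "-0.68 0 0.248 0 0 0"

```text
time_s: 46.7
position: [0.4868, -0.0786, 0.1257]
tcp_rot: [[-0.011, 0.999, -0.037], [0.339, 0.038, 0.94], [0.941, -0.002, -0.339]]
force: [-0.2, -0.5, -0.4]
opening: 0.211
grasp_force: 29.9
```

```bash
python3 - <<'E'
from kin import *
s=st(); print('tip',s['position']+np.array(s['tcp_rot'])@TIP)
p,d=viewer.capture("side"); cv2.imwrite("pics/s9.png",cv2.resize(p[160:370,120:400,::-1],None,fx=2,fy=2))
E
```

```text
t 46.7 p [ 0.4868 -0.0786  0.1257] q [-46.6  54.4  90.8  38.6  97.2 -67.7] F [-0.2 -0.5 -0.4] op 0.211 gf 29.9
tip [ 0.4877359  -0.10806735  0.01904066]
```

View pics/s9.png

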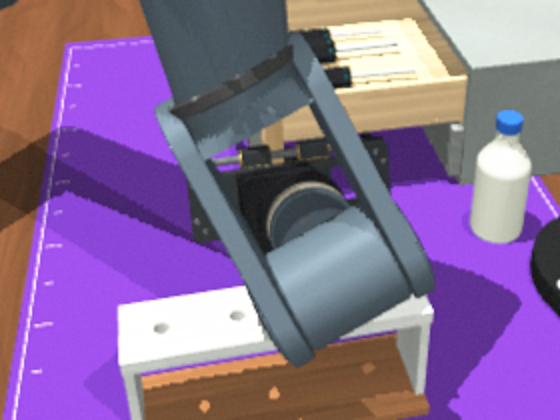

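The side view shows the hand low beyond the rack at (300,220), with the cup hidden behind it and the drawer clear. The tip reads z≈.019–.022, below the half-depth of .0375. I'll go a little deeper, dwell, then rise.

send_rows --pt "-0.016 0 0.006 0 0 0" --pt "-0.016 0 0.006 0 0 0" --pt "-0.016 0 0.006 0 0 0" --pt "-0.016 0 0.006 0 0 0" --pt "-0.016 0 0.006 0 0 0" --pt "-0.016 0 0.006 0 0 0" --pt "-0.016 0 0.006 0 0 0" --pt "-0.016 0 0.006 0 0 0"

```text
time_s: 47.55
position: [0.487, -0.0784, 0.1221]
tcp_rot: [[-0.012, 0.999, -0.037], [0.34, 0.039, 0.94], [0.94, -0.001, -0.34]]
force: [-0.2, 0.2, -0.5]
opening: 0.206
grasp_force: 29.9
```

send_rows --pt "0.1 0 -0.036 0 0 0" --pt "0.2 0 -0.073 0 0 0" --pt "0.3 0 -0.11 0 0 0" --pt "0.42 0 -0.153 0 0 0" --pt "0.54 0 -0.197 0 0 0" --pt "0.68 0 -0.248 0 0 0" --pt "0.82 0 -0.3 0 0 0" --pt "0.98 0 -0.358 0 0 0" --pt "0.98 0 -0.358 0 0 0"

```text
time_s: 48.45
position: [0.4878, -0.0796, 0.3873]
tcp_rot: [[-0.02, 0.999, -0.035], [0.345, 0.04, 0.938], [0.938, 0.007, -0.346]]
force: [0.2, -0.7, -1.6]
opening: 0.21
grasp_force: 29.9
```

```bash
python3 - <<'E'
from kin import *
from m import box
p,d=viewer.capture("scene"); w=cloud("scene",d)
c=box(w,[.35,-.22,.061],[.68,.02,.078])
f=least_squares(lambda p:np.hypot(c[:,0]-p[0],c[:,1]-p[1])-p[2],[*np.median(c[:,:2],0),.035],loss='soft_l1',f_scale=.002); print(len(c),f.x)
Y=-.088
chk([((.49,-.10,.42),pose(100,55)),((.50,-.04,.42),down(115)),((.5,.02,.42),down(145)),(lay(Y,.22)[0],down(178)),lay(Y,.10),lay(Y,.012)])
E
```

```text
177 [ 0.4897 -0.1017  0.0348]
t 48.5 p [ 0.4874 -0.0794  0.3848] q [-46.6  32.2  85.3  44.4 117.9 -48.8] F [ 0.2 -0.4  0. ] op 0.206 gf 29.9
[ 0.104  0.008 -0.126  0.071 -0.386 -0.052] rows~ 5 margin 34 err 0.000 step 2 q [-39.  20.  76.  24. 110. -46.]
[ 0.188  0.081  0.132  0.051 -0.387 -0.161] rows~ 5 margin 44 err 0.000 step 2 q [-17.  10.  82.  -0.  88. -42.]
[ 0.218  0.101  0.     0.     0.    -0.333] rows~ 4 margin 53 err 0.000 step 2 q [-11.  10.  82.  -0.  88. -66.]
[-0.163  0.268  0.463  0.     0.    -0.367] rows~ 4 margin 54 err 0.000 step 2 q [ -6.  21.  84.  -0.  75. -94.]
[ 0.     0.     0.48  -0.003 -0.111 -0.035] rows~ 3 margin 40 err 0.000 step 3 q [ -7.  26.  99.   2.  45. -99.]
[0.061 0.    0.347 0.    0.    0.   ] rows~ 2 margin 33 err 0.000 step 1 q [  -7.   34.  103.    3.   33. -100.]
```

Dip done and the cup hasn't moved. Now I carry the brush to the drawer.

send_rows --pt "0.02 0 -0.02 0.012 -0.065 -0.009" --pt "0.035 0 -0.04 0.024 -0.13 -0.017" --pt "0.05 0.004 -0.06 0.035 -0.195 -0.026" --pt "0.07 0.006 -0.085 0.047 -0.26 -0.035" --pt "0.09 0.008 -0.105 0.06 -0.32 -0.043" --pt "0.104 0.008 -0.126 0.071 -0.386 -0.052" --pt "0.104 0.008 -0.126 0.071 -0.386 -0.052"

```text
time_s: 49.2
position: [0.4903, -0.0987, 0.4194]
tcp_rot: [[-0.144, 0.984, -0.103], [0.804, 0.177, 0.567], [0.576, -0.001, -0.817]]
force: [0.4, 0.1, -0.6]
opening: 0.208
grasp_force: 29.9
```

send_rows --pt "0.03 0.013 0.022 0.008 -0.064 -0.027" --pt "0.06 0.027 0.044 0.017 -0.129 -0.054" --pt "0.095 0.04 0.066 0.025 -0.193 -0.08" --pt "0.125 0.054 0.088 0.034 -0.258 -0.107" --pt "0.157 0.067 0.11 0.042 -0.322 -0.134" --pt "0.188 0.08 0.132 0.051 -0.387 -0.161" --pt "0.188 0.08 0.132 0.051 -0.387 -0.161"

```text
time_s: 49.9
position: [0.4981, -0.0367, 0.4164]
tcp_rot: [[-0.426, 0.904, -0.009], [0.904, 0.426, 0.007], [0.01, -0.005, -1.0]]
force: [-0.8, -0.4, 0.0]
opening: 0.208
grasp_force: 29.9
```

send_rows --pt "0.036 0.017 0 0 0 -0.055" --pt "0.072 0.034 0 0 0 -0.11" --pt "0.11 0.05 0 0 0 -0.165" --pt "0.145 0.067 0 0 0 -0.22" --pt "0.18 0.084 0 0 0 -0.275" --pt "0.218 0.1 0 0 0 -0.333" --pt "0.218 0.1 0 0 0 -0.333"

```text
time_s: 50.6
position: [0.499, 0.0199, 0.4164]
tcp_rot: [[-0.818, 0.575, -0.01], [0.575, 0.818, 0.007], [0.012, 0.0, -1.0]]
force: [-0.4, -1.0, 0.3]
opening: 0.207
grasp_force: 29.9
```

send_rows --pt "-0.027 0.045 0.075 0 0 -0.06" --pt "-0.054 0.09 0.15 0 0 -0.12" --pt "-0.08 0.134 0.225 0 0 -0.18" --pt "-0.11 0.18 0.3 0 0 -0.24" --pt "-0.136 0.223 0.375 0 0 -0.3" --pt "-0.163 0.268 0.46 0 0 -0.367" --pt "-0.163 0.268 0.46 0 0 -0.367"

```text
time_s: 51.3
position: [0.5696, 0.0512, 0.2987]
tcp_rot: [[-0.999, 0.039, -0.014], [0.038, 0.999, 0.006], [0.014, 0.006, -1.0]]
force: [0.4, -0.5, -0.7]
opening: 0.208
grasp_force: 29.9
```

```bash
python3 - <<'E'
from kin import *
Y=-.088
chk([lay(Y,.10),lay(Y,.012)])
E
```

```text
t 51.3 p [0.5696 0.0512 0.2987] q [ -6.2  21.9  83.8   0.3  75.1 -94.1] F [ 0.4 -0.5 -0.7] op 0.208 gf 29.9
[-0.015 -0.001  0.458  0.    -0.12  -0.038] rows~ 3 margin 40 err 0.000 step 3 q [ -7.  26.  99.   2.  45. -99.]
[0.061 0.    0.347 0.    0.    0.   ] rows~ 2 margin 33 err 0.000 step 1 q [  -7.   34.  103.    3.   33. -100.]
```

send_rows --pt "0 0 0.1 0 -0.03 -0.01" --pt "-0.005 0 0.22 0 -0.06 -0.02" --pt "-0.015 0 0.34 0 -0.09 -0.03" --pt "-0.015 0 0.458 0 -0.12 -0.038" --pt "-0.015 0 0.458 0 -0.12 -0.038" --pt "-0.015 0 0.458 0 -0.12 -0.038"

```text
time_s: 51.9
position: [0.5742, 0.0515, 0.1894]
tcp_rot: [[-0.983, -0.021, 0.182], [-0.021, 1.0, 0.003], [-0.182, -0.001, -0.983]]
force: [0.1, -0.1, 0.4]
opening: 0.207
grasp_force: 29.9
```

send_rows --pt "0.02 0 0.1 0 0 0" --pt "0.04 0 0.2 0 0 0" --pt "0.05 0 0.27 0 0 0" --pt "0.055 0 0.31 0 0 0" --pt "0.06 0 0.345 0 0 0" --pt "0.06 0 0.345 0 0 0"

```text
time_s: 52.5
position: [0.5758, 0.0521, 0.1014]
tcp_rot: [[-0.983, -0.023, 0.183], [-0.023, 1.0, 0.003], [-0.183, -0.001, -0.983]]
force: [-1.3, 0.4, 0.0]
opening: 0.21
grasp_force: 29.9
```

send_rows --pt "0 0 0.014 0 0 0" --pt "0 0 0.014 0 0 0"

```text
time_s: 52.7
position: [0.5763, 0.0523, 0.0984]
tcp_rot: [[-0.983, -0.024, 0.184], [-0.024, 1.0, 0.003], [-0.184, -0.001, -0.983]]
force: [-0.3, -0.2, -0.8]
opening: 0.21
grasp_force: 29.9
```

send_rows --pt "0 0 0 0 0 0" --pt "0 0 0 0 0 0" --pt "0 0 0 0 0 0" --pt "0 0 0 0 0 0" --grip 0.34

```text
time_s: 53.1
position: [0.5758, 0.0523, 0.0981]
tcp_rot: [[-0.983, -0.024, 0.183], [-0.024, 1.0, 0.003], [-0.183, -0.001, -0.983]]
force: [0.6, 0.1, 0.6]
opening: 0.333
grasp_force: 0.0
```

send_rows --pt "-0.01 0 -0.08 0 0 0" --pt "-0.03 0 -0.18 0 0 0" --pt "-0.06 0 -0.32 0 0 0" --pt "-0.1 0 -0.5 0 0 0" --pt "-0.1 0 -0.7 0 0 0" --pt "-0.1 0 -0.9 0 0 0" --pt "-0.1 0 -0.95 0 0 0"

```text
time_s: 53.8
position: [0.559, 0.052, 0.3427]
tcp_rot: [[-0.981, -0.024, 0.194], [-0.024, 1.0, 0.002], [-0.194, -0.003, -0.981]]
force: [0.7, -0.1, -0.4]
opening: 0.341
grasp_force: 0.0
```

```bash
python3 - <<'E'
from kin import *
from m import box
p,d=viewer.capture("scene"); cv2.imwrite("pics/c10.png",cv2.resize(p[100:330,100:400,::-1],None,fx=2,fy=2))
w=cloud("scene",d); b=box(w,[.39,.0,.122],[.46,.3,.142]); print(len(b),np.median(b,0))
b=box(w,[.47,.0,.148],[.66,.25,.25]); print('above walls',len(b))
PB=np.array([.385,.139,0]) ; D=down(91.2)
chk([((.47,.08,.36),down(135)),((.40,.137,.28),D),((.395,.137,.13),D)])
E
```

```text
114 [0.4346 0.1332 0.1361]
above walls 400
t 53.85 p [0.5587 0.052  0.3421] q [ -6.9  13.4  90.4   1.6  65.1 -98.8] F [0.1 0.3 0.1] op 0.343 gf 0.0
[ 0.332  0.12  -0.139  0.049  0.118  0.514] rows~ 6 margin 49 err 0.000 step 5 q [ -4.  10.  91.  -0.  79. -49.]
[ 0.359 -0.037  0.32   0.     0.     0.487] rows~ 6 margin 35 err 0.000 step 4 q [  4.  10. 105.   0.  65.   2.]
[ 0.   -0.02  0.6   0.    0.    0.  ] rows~ 4 margin 24 err 0.000 step 2 q [  4.  24. 116.  -0.  40.   2.]
```

View pics/c10.png

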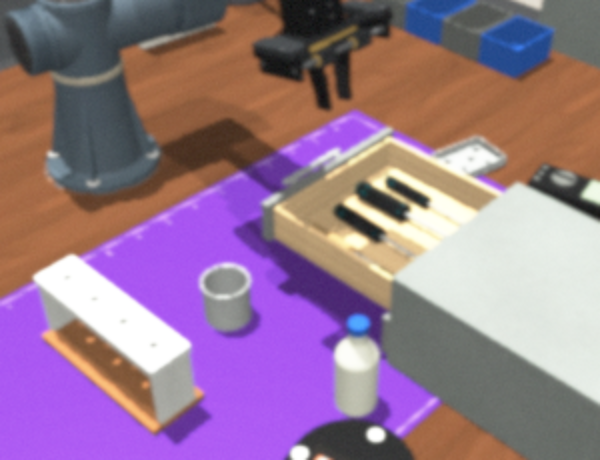

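send_rows --pt "0.33 0.12 -0.14 0.049 0.118 0.51" --pt "0.33 0.12 -0.14 0.049 0.118 0.51" --pt "0.33 0.12 -0.14 0.049 0.118 0.51" --pt "0.33 0.12 -0.14 0.049 0.118 0.51" --pt "0.33 0.12 -0.14 0.049 0.118 0.51" --pt "0.33 0.12 -0.14 0.049 0.118 0.51" --pt "0.33 0.12 -0.14 0.049 0.118 0.51"

```text
time_s: 54.55
position: [0.4684, 0.0799, 0.3533]
tcp_rot: [[-0.711, 0.703, -0.015], [0.703, 0.711, 0.001], [0.011, -0.01, -1.0]]
force: [0.3, -0.6, 0.4]
opening: 0.335
grasp_force: 0.0
```

```bash
python3 - <<'E'
from kin import *
from m import box
for n in("scene","side"):
    p,d=viewer.capture(n); w=cloud(n,d)
    L=(w-H)@np.stack([U,V,[0,0,1]],1)   # handle frame
    b=box(L,[.06,-.12,-.045],[.28,.12,.2]); z=b[:,2]+.037
    print(n,len(b),'max height over floor',np.percentile(z,[50,98,100]))
    for y0 in(-.088,-.031,.031,.088):
        k=b[(abs(b[:,1]-y0)<.022)&(z>.008)&(z<.08)]; print(y0,len(k),(k.min(0),k.max(0)) if len(k) else '')
D=down(91.2)
chk([((.428,.137,.28),D),((.428,.137,.121),D)])
E
```

```text
scene 2464 max height over floor [0.0027 0.0407 0.0578]
-0.088 138 (array([ 0.06  , -0.1064, -0.0279]), array([ 0.2563, -0.0671,  0.0193]))
-0.031 290 (array([ 0.0601, -0.0508, -0.0285]), array([ 0.2551, -0.0097,  0.0197]))
0.031 330 (array([ 0.06  ,  0.0095, -0.0288]), array([0.2554, 0.0496, 0.0162]))
0.088 211 (array([ 0.06  ,  0.0677, -0.0289]), array([0.2521, 0.1095, 0.0206]))
side 2392 max height over floor [0.0043 0.029  0.0309]
-0.088 0 
-0.031 417 (array([ 0.0874, -0.0503, -0.0289]), array([ 0.2657, -0.0222, -0.0105]))
0.031 475 (array([ 0.076 ,  0.0114, -0.0289]), array([ 0.2623,  0.0432, -0.0061]))
0.088 238 (array([ 0.0908,  0.0701, -0.029 ]), array([ 0.2546,  0.0921, -0.0143]))
t 54.65 p [0.4681 0.08   0.3538] q [ -3.8  10.5  91.6  -0.   78.8 -49.2] F [0.  0.9 0.8] op 0.339 gf 0.0
[ 0.271  0.053  0.298 -0.008 -0.004  0.491] rows~ 6 margin 38 err 0.000 step 4 q [  3.  12. 102.  -0.  66.   2.]
[0.    0.    0.636 0.    0.    0.   ] rows~ 4 margin 28 err 0.000 step 2 q [  3.  27. 112.  -0.  41.   2.]
```

All four are low in the drawer, under 31 mm. Now I shut it by the handle.

send_rows --pt "0.27 0.053 0.3 -0.008 0 0.491" --pt "0.27 0.053 0.3 -0.008 0 0.491" --pt "0.27 0.053 0.3 -0.008 0 0.491" --pt "0.27 0.053 0.3 -0.008 0 0.491" --pt "0.27 0.053 0.3 -0.008 0 0.491" --pt "0.27 0.053 0.3 -0.008 0 0.491" --pt "0.27 0.053 0.3 -0.008 0 0.491" --grip 0.33

```text
time_s: 55.35
position: [0.4287, 0.1369, 0.2805]
tcp_rot: [[-0.023, 1.0, -0.001], [1.0, 0.023, 0.005], [0.005, -0.001, -1.0]]
force: [0.4, -1.0, 0.3]
opening: 0.328
grasp_force: 0.0
```

```bash
python3 - <<'E'
from kin import *
chk([((.428,.137,.121),down(91.2))])
E
```

```text
t 55.35 p [0.4287 0.1369 0.2805] q [  3.2  12.2 101.7   0.3  66.1   1.8] F [ 0.4 -1.   0.3] op 0.328 gf 0.0
[-0.003 -0.002  0.638 -0.    -0.003  0.001] rows~ 4 margin 28 err 0.000 step 2 q [  3.  27. 112.   0.  41.   2.]
```

send_rows --pt "0 0 0.12 0 0 0" --pt "0 0 0.25 0 0 0" --pt "0 0 0.38 0 0 0" --pt "0 0 0.47 0 0 0" --pt "0 0 0.55 0 0 0" --pt "0 0 0.6 0 0 0" --pt "0 0 0.637 0 0 0" --pt "0 0 0.637 0 0 0"

```text
time_s: 56.15
position: [0.4285, 0.1376, 0.1205]
tcp_rot: [[-0.021, 1.0, -0.002], [1.0, 0.021, 0.005], [0.005, -0.002, -1.0]]
force: [-0.3, -0.7, -0.3]
opening: 0.328
grasp_force: 0.0
```

send_rows --pt "0 0 0 0 0 0" --pt "0 0 0 0 0 0" --pt "0 0 0 0 0 0" --pt "0 0 0 0 0 0" --pt "0 0 0 0 0 0" --grip 0

```text
time_s: 56.65
position: [0.4292, 0.1378, 0.122]
tcp_rot: [[-0.02, 1.0, 0.001], [1.0, 0.02, 0.005], [0.005, 0.001, -1.0]]
force: [-1.2, -0.2, 4.5]
opening: 0.11
grasp_force: 30.0
```

```bash
python3 - <<'E'
from kin import *
s=st(); print(rel(s['position']+.236*U,down(91.2)))
E
```

```text
t 56.65 p [0.4292 0.1378 0.122 ] q [  3.3  26.9 112.2   0.5  40.8   1.8] F [-1.2 -0.2  4.5] op 0.11 gf 30.0
[ 0.001  0.944  0.001  0.    -0.003 -0.   ]
```

send_rows --pt "0 0.02 0 0 0 0" --pt "0 0.07 0 0 0 0" --pt "0 0.14 0 0 0 0" --pt "0 0.22 0 0 0 0" --pt "0 0.3 0 0 0 0" --pt "0 0.38 0 0 0 0" --pt "0 0.46 0 0 0 0" --pt "0 0.54 0 0 0 0" --pt "0 0.62 0 0 0 0" --pt "0 0.69 0 0 0 0" --pt "0 0.75 0 0 0 0" --pt "0 0.8 0 0 0 0"

```text
time_s: 57.85
position: [0.63, 0.1427, 0.1221]
tcp_rot: [[-0.02, 1.0, 0.001], [1.0, 0.02, 0.007], [0.007, 0.001, -1.0]]
force: [-1.8, 2.5, 4.0]
opening: 0.113
grasp_force: 30.0
```

send_rows --pt "0 0.04 0 0 0 0" --pt "0 0.08 0 0 0 0" --pt "0 0.11 0 0 0 0" --pt "0 0.13 0 0 0 0" --pt "0 0.144 0 0 0 0" --pt "0 0.15 0 0 0 0" --pt "0 0.155 0 0 0 0" --pt "0 0.155 0 0 0 0" --pt "0 0.155 0 0 0 0"

```text
time_s: 58.75
position: [0.6683, 0.1436, 0.1221]
tcp_rot: [[-0.02, 1.0, 0.002], [1.0, 0.02, 0.007], [0.007, 0.002, -1.0]]
force: [0.2, 4.4, 5.3]
opening: 0.113
grasp_force: 30.0
```

send_rows --pt "0 0.006 0 0 0 0" --pt "0 0.012 0 0 0 0" --pt "0 0.018 0 0 0 0" --pt "0 0.018 0 0 0 0"

```text
time_s: 59.15
position: [0.6726, 0.1437, 0.1221]
tcp_rot: [[-0.02, 1.0, 0.001], [1.0, 0.02, 0.007], [0.007, 0.001, -1.0]]
force: [-1.2, 4.9, 5.0]
opening: 0.116
grasp_force: 30.0
```

send_rows --pt "0 0.008 0 0 0 0" --pt "0 0.016 0 0 0 0" --pt "0 0.024 0 0 0 0" --pt "0 0.024 0 0 0 0"

```text
time_s: 59.55
position: [0.6726, 0.1437, 0.122]
tcp_rot: [[-0.02, 1.0, -0.013], [1.0, 0.021, 0.006], [0.006, -0.013, -1.0]]
force: [-11.2, 2.7, 13.8]
opening: 0.113
grasp_force: 30.0
```

The drawer is shut: it stopped at x=.6726 with 11 N. Release and lift.

send_rows --pt "0 -0.01 0 0 0 0" --pt "0 -0.02 0 0 0 0" --pt "0 -0.024 0 0 0 0" --pt "0 -0.024 0 0 0 0" --grip 0.26

```text
time_s: 59.95
position: [0.6723, 0.142, 0.1208]
tcp_rot: [[-0.02, 1.0, -0.001], [1.0, 0.02, 0.005], [0.005, -0.0, -1.0]]
force: [0.5, -0.1, 0.9]
opening: 0.251
grasp_force: 0.0
```

send_rows --pt "0 0 -0.06 0 0 0" --pt "0 0 -0.15 0 0 0" --pt "0 0 -0.3 0 0 0" --pt "0 0 -0.5 0 0 0" --pt "0 -0.1 -0.7 0 0 0" --pt "0 -0.3 -0.85 0 0 0" --pt "0 -0.4 -0.85 0 0 0" --pt "0 -0.4 -0.85 0 0 0"

```text
time_s: 60.75
position: [0.5687, 0.1399, 0.3381]
tcp_rot: [[-0.021, 1.0, 0.002], [1.0, 0.021, 0.005], [0.005, 0.002, -1.0]]
force: [0.4, -0.7, -0.7]
opening: 0.261
grasp_force: 0.0
```

```bash
python3 - <<'E'
from kin import *
from m import box,rect
s=st()
for n in("scene","side"):
    p,d=viewer.capture(n); w=cloud(n,d)
    if n=="side": cv2.imwrite("pics/s11.png",p[:,:,::-1])
    b=box(w,[.62,-.1,.122],[.695,.3,.145]); b=b[b[:,0]<.688]; print(n,len(b),np.median(b,0),b.max(0))
    for u in ([.70]):
        f=box(w,[.67,.02,.10],[.73,.26,.13]); g=box(w,[.67,.02,.02],[.73,.26,.06]); print('front top',np.median(f,0),len(f),'low',np.median(g,0),len(g))
    c=box(w,[.35,-.22,.061],[.68,.02,.078]); print('cup',np.median(c,0),len(c))
E
```

```text
t 60.75 p [0.5687 0.1399 0.3381] q [ 2.7 20.7 79.3  0.3 79.8  1.5] F [ 0.4 -0.7 -0.7] op 0.261 gf 0.0
scene 132 [0.6785 0.1378 0.1363] [0.6877 0.205  0.1429]
front top [0.6799 0.1302 0.129 ] 3 low [nan nan nan] 0
cup [ 0.4878 -0.1005  0.0693] 179
side 137 [0.6727 0.1317 0.1363] [0.688  0.2044 0.14  ]
front top [0.7097 0.1122 0.1155] 270 low [0.7097 0.1124 0.0413] 326
cup [ 0.487  -0.0992  0.069 ] 345
  return _methods._mean(a, axis=axis, dtype=dtype,
  ret = um.true_divide(
```

View pics/s11.png

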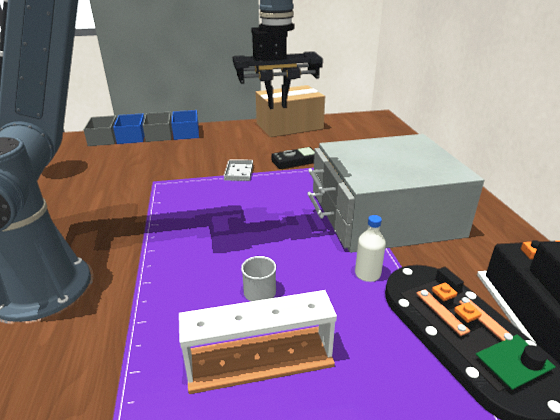

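The side view shows the rack empty at (258,315) and the cup upright at (258,278). The bottle (371,250) and tray (238,170) are in place. The top drawer's front is flush with the lower drawer's (both x=.7097), and the arm is clear. Handing in.

```bash
python3 -c "
from rig import ticket
print(ticket.hand_in())"
```

```text
the job is handed in; nothing more can be done
None
```

I handed the job in: all three screwdrivers and the brush are in the top drawer, which is fully shut, and the brush was dipped well past half the cup's depth first; the cup still stands upright, and the bottle and screw tray are where they were.

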